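# Try bar-end caps on the gauge stub and sort them

### The job

Only one of the three grey bar-end caps fits the leaning steel stub: find it by sliding caps onto the stub, never forcing one that stops, and leave it pushed fully home against the shoulder. Stand the two that do not fit upright in the steel tray, and leave everything else where it is.

Things in the scene. Friction and masses are not known exactly. Their poses are not given: they have to be found in the camera images.
- cap_a: one of three outwardly identical grey plastic bar-end caps: cylinder 48 mm across, 60 mm high, about 0.2 kg, closed on top, open below (mouth 28 mm across). Starts standing mouth-down on the table. Origin at the centre of the mouth's rim (underside), z towards the closed top. A loose liner inside may rattle by 1 mm. Whether this cap fits changes from run to run
- cap_a_top (a point): centre of cap_a's closed top, 60 mm from its origin along its z
- cap_b: one of three outwardly identical grey plastic bar-end caps: cylinder 48 mm across, 60 mm high, about 0.2 kg, closed on top, open below (mouth 28 mm across). Starts standing mouth-down on the table. Origin at the centre of the mouth's rim (underside), z towards the closed top. A loose liner inside may rattle by 1 mm. Whether this cap fits changes from run to run
- cap_b_top (a point): centre of cap_b's closed top, 60 mm from its origin along its z
- cap_c: one of three outwardly identical grey plastic bar-end caps: cylinder 48 mm across, 60 mm high, about 0.2 kg, closed on top, open below (mouth 28 mm across). Starts standing mouth-down on the table. Origin at the centre of the mouth's rim (underside), z towards the closed top. A loose liner inside may rattle by 1 mm. Whether this cap fits changes from run to run
- cap_c_top (a point): centre of cap_c's closed top, 60 mm from its origin along its z
- stub: fixed 25 mm steel bar-end stub (the gauge), leaning 25 degrees (0.436 rad) from vertical roughly towards the robot. Origin at its foot, in the centre of the upper face of its round shoulder (52 mm across), 80 mm above the table; z runs up along the stub, y is level. Its base, dark steel 150 x 120 mm, 22 mm high (50 mm under the stub), is turned up to 0.35 rad. Radial clearance in a cap is 1.5 mm
- stub_tip (a point): the stub's chamfered tip, 45 mm from its origin along its z. The fitting cap slides down until its rim meets the shoulder (cap origin at stub origin, same z axis). The other two are too narrow inside and stop hard about 24 mm down the stub, some 21 mm short of the shoulder. Friction can hold a cap part-way: it needs a push along the stub
- tray: open dark steel tray for rejects, fixed, outside 170 (x) by 240 (y) mm, 28 mm high, walls 4 mm; origin under its centre, inner floor 4 mm above it
- kettlebell: black kettlebell, 160 mm across, 210 mm high, 6 kg, standing at the left; origin under its centre; not part of the job
- stopwatch: flat black plastic stopwatch, 56 mm across, 14 mm thick, face up; origin under its centre; not part of the job
- collar_1: steel spring collar, a ring 66 mm across and 22 mm high with two levers reaching 67 mm from its axis, lying flat; origin under the ring's centre; not part of the job
- collar_2: second spring collar, same as the first; not part of the job
- carabiner: aluminium carabiner lying flat, 100 x 50 mm, 10 mm thick; origin at its middle on the table; not part of the job
- disc: small 1.25 kg steel weight plate lying flat, 140 mm across, 24 mm thick; origin under its centre; not part of the job
There are look-alikes about, which are no part of the job. What is shaped like the cap_b but orange or yellow is not meant.

How it is judged (in metres and radians):
At the end, for the whole second after the job is handed in: One cap (only the fitting one can) is fully home on the stub: its origin within 5 mm of the stub's origin, axes within 0.12 rad. The other two stand mouth-down on the tray's floor (rim within 12 mm above the tray's underside, tilt under 0.15 rad). All at rest (((distance between cap_a and stub below 0.005 m and angle between the z axis of cap_a and the z axis of stub, either way round below 0.12 rad and z of cap_a_top in the frame of stub above 0.03 m and x of cap_b in the frame of tray between -0.08 and 0.08 m and y of cap_b in the frame of tray between -0.115 and 0.115 m and z of cap_b in the frame of tray between -0.002 and 0.012 m and angle between each of cap_b, cap_c's own z axis and vertical below 0.15 rad and z of each of cap_b_top, cap_c_top in the frame of tray above 0.04 m and x of cap_c in the frame of tray between -0.08 and 0.08 m and y of cap_c in the frame of tray between -0.115 and 0.115 m and z of cap_c in the frame of tray between -0.002 and 0.012 m) or (distance between cap_b and stub below 0.005 m and angle between the z axis of cap_b and the z axis of stub, either way round below 0.12 rad and z of cap_b_top in the frame of stub above 0.03 m and x of cap_a in the frame of tray between -0.08 and 0.08 m and y of cap_a in the frame of tray between -0.115 and 0.115 m and z of cap_a in the frame of tray between -0.002 and 0.012 m and angle between each of cap_a, cap_c's own z axis and vertical below 0.15 rad and z of each of cap_a_top, cap_c_top in the frame of tray above 0.04 m and x of cap_c in the frame of tray between -0.08 and 0.08 m and y of cap_c in the frame of tray between -0.115 and 0.115 m and z of cap_c in the frame of tray between -0.002 and 0.012 m) or (distance between cap_c and stub below 0.005 m and angle between the z axis of cap_c and the z axis of stub, either way round below 0.12 rad and z of cap_c_top in the frame of stub above 0.03 m and x of cap_a in the frame of tray between -0.08 and 0.08 m and y of cap_a in the frame of tray between -0.115 and 0.115 m and z of cap_a in the frame of tray between -0.002 and 0.012 m and angle between each of cap_a, cap_b's own z axis and vertical below 0.15 rad and z of each of cap_a_top, cap_b_top in the frame of tray above 0.04 m and x of cap_b in the frame of tray between -0.08 and 0.08 m and y of cap_b in the frame of tray between -0.115 and 0.115 m and z of cap_b in the frame of tray between -0.002 and 0.012 m)) and linear speed of each of cap_a, cap_b, cap_c below 0.02 m/s); the robot touches nothing.
It fails at once if the stub or its shoulder is loaded with more than 60 N (forcing) (contact force between stub and anything else above 60 N).
It fails at once if a bystander is moved more than 25 mm (distance of any of kettlebell, stopwatch, collar_1, collar_2, carabiner, disc from where it was at the start of the episode above 0.025 m).
It also fails if it takes over 72 s, if anything falls off the work surface, if the arm or the gripper's body presses on something with over 40 N, if the wrist force passes 120 N, or if a joint passes its speed limit or range.

### The arm

A 6-joint arm with a two-finger parallel gripper is mounted at the origin on the work surface. World frame = base frame: x ahead of the robot, y to its left, z up, the work surface at z = 0. Lengths are in mm, angles in degrees, forces in N, time in s.
With the tool pointing down it reaches from about 300 to 850 mm from the base axis. Payload 4.2 kg.
Tool frame: the origin (TCP) lies at the very end of the fingers, on their centre line; the grasp point (between the pads) lies 19 mm behind it; z points along the fingers, y is the line along which they close (so a half turn about z gives the same grasp; the last joint's range is limited). The gripper opens to 91 mm and grips with 3 to 60 N. Pads are 32 mm wide; open, the fingers measure 118 mm over their backs; the gripper's body (76 mm by 178 mm) begins 60 mm behind the grasp point.
Start: joints at [-66.692, 18.312, 89.639, -0, 72.044, -1.146], TCP at [238.033, -523.438, 176.976] pointing down, gripper open.
Joint ranges: [-177.97, 177.97], [-48.28, 115.42], [12.27, 149.76], [-77.06, 257.06], [2.81, 150.46], [-146.56, 146.56]. Speed limits (degrees/s): [147.25, 147.25, 180, 180, 180, 180].

### API

Orientations are given as [roll, pitch, yaw] about the fixed x, y, z axes, in that order (R = Rz(yaw) Ry(pitch) Rx(roll)).
In Python, from workcell import env, grab_frame gives the robot as it stands. The module is installed in compiled form; this text tells all that it offers.
- The arm moves only by the tool move_arm, never from a script. Its argument "plan" is a list of rows, each an object of numbers: "tx", "ty", "tz": the shift along the tool's x, y, z in cm; "wx", "wy", "wz": the turn, a rotation vector about the tool's x, y, z in rad. In form: [{"tx": .., "ty": .., "tz": .., "wx": .., "wy": .., "wz": ..}, ...]. A call has 1 to 12 rows; each row shifts and turns the commanded pose from where the row before left it, along the tool's axes as they then stand; what a row does not reach is not made up. A row lasts 1/12 s, in which the tool goes at most 41.7 mm and 7.16 degrees, less where a joint would pass 70% of its speed; a pose out of reach is approached as far as the arm can. A call is refused whole if a number of a shift passes 4.17 or a number of a turn 0.125, either way. A call with a gripper value outside its range is refused whole. "gripper" is the finger opening in cm, from 0 to 9.12, set as the call begins (left out, the last holds). The fingers move at their own pace and stop on an object; "force" is the grip in N (left out, the last holds). Time passes only in rows, so rows that do not move let the fingers close. It gives the time, the measured TCP pose, the force, the opening and the grip force at its end, in the units of the state.
- env.state(): the state, without advancing time (a new reading comes with each control period).
- grab_frame(name): name is "scene" or "top"; returns a dict with "color" (400x640x3 uint8, red, green, blue), "vfov" (degrees; the focal length in pixels is half the picture's height over the tangent of half this angle, whatever the lens; pixels are square), "cx", "cy" (the principal point, pixels), "k1" (the pictures are not rectified: a ray, as slopes to the right and down, at radius r is drawn at 1 + k1 r^2 times it, then the intrinsics apply), "view" (4x4, takes a point from world to camera coordinates). Camera axes: x right, y up, looking along -z (the intrinsics and any distortion apply to the point x, -y, -z); pixel columns grow to the right and rows downward; lengths in mm; the calibration is good to about 2 mm. A picture is of the moment at which its call begins. There is no depth.
- env.job_done(): hands the job in; it is judged then, once.
The state is a dict: "time_s": time; "qpos": joint angles; "qvel": joint speeds; "effort": joint torques, N m; "ee_pos": TCP position; "ee_rot": TCP orientation; "force": force on the tool from outside, world axes, zero at the start; "torque": the same for the moment, N m; "gripper_width": finger opening in mm; "gripper_force": force on a finger pad.
Only numpy, scipy, OpenCV 4.12 (cv2) and the standard library are available. Lean on these libraries where they do the work, as an engineer would, in place of code of your own. Each camera call takes 0.05 s, during which the arm holds its last target. There are 200 camera calls.

## Working session

There is one attempt and no reset: what is moved stays moved. The work goes in short steps, Python scripts to look and compute and a tool call to move; the robot and the scene stay as the last step left them, time stands still between calls to the robot, and variables do not carry over. Pictures are saved under pics/ and viewed, at most 10 in all, crops included, and the job is handed in when it is done.

Besides the shell and the picture viewer there is one more tool, called after "Request:" in YAML: its name, and indented under it one key for each argument. move_arm: Moves the arm, as the interface text tells. Its arguments: {"type":"object","properties":{"plan":{"type":"array","items":{"type":"object","properties":{"tx":{"type":"number"},"ty":{"type":"number"},"tz":{"type":"number"},"wx":{"type":"number"},"wy":{"type":"number"},"wz":{"type":"number"}}}},"gripper":{"type":"number"},"force":{"type":"number"}},"required":["plan"]}

```bash
mkdir -p pics; cat > h.py <<'E'
import numpy as np, cv2
from workcell import env, grab_frame
from scipy.spatial.transform import Rotation as R
def K(f):
    F=200/np.tan(np.radians(f['vfov'])/2); return F,f['cx'],f['cy'],f['k1'],np.array(f['view'])
def proj(f,P):
    F,cx,cy,k1,V=K(f); P=np.atleast_2d(P); p=P@V[:3,:3].T+V[:3,3]
    s=np.c_[p[:,0]/-p[:,2],p[:,1]/p[:,2]]; r2=(s**2).sum(1,keepdims=True)
    return s*(1+k1*r2)*F+[cx,cy]
def ray(f,uv):
    F,cx,cy,k1,V=K(f); d=(np.array(uv,float)-[cx,cy])/F; s=d.copy()
    for _ in range(20): s=d/(1+k1*(s@s))
    Rm=V[:3,:3]; o=-Rm.T@V[:3,3]; w=Rm.T@np.array([s[0],-s[1],-1]); return o,w/np.linalg.norm(w)
def onz(f,uv,z):
    o,w=ray(f,uv); return o+w*(z-o[2])/w[2]
def tri(r1,r2):
    A=[];b=[]
    for o,w in (r1,r2):
        M=np.eye(3)-np.outer(w,w);A.append(M);b.append(M@o)
    return np.linalg.lstsq(np.vstack(A),np.hstack(b),rcond=None)[0]
E
python3 - <<'E'
from h import *
for n in("scene","top"):
    f=grab_frame(n); cv2.imwrite(f"pics/{n}0.png",f['color'][:,:,::-1]); np.save(n+"0.npy",f,allow_pickle=True)
    print(n,f['vfov'],f['cx'],f['cy'],f['k1'],np.round(f['view'],3).tolist())
print(env.state())
E
```

```text
scene 56.44259102795827 325.79845289874976 201.40163584413713 -0.054341879214193256 [[-0.679, 0.733, 0.021, 343.3], [-0.355, -0.354, 0.865, 103.065], [0.642, 0.58, 0.501, -1558.458], [0.0, 0.0, 0.0, 1.0]]
top 57.712011139973896 318.7174141203069 199.84659300637733 -0.0689990002944311 [[0.025, -1.0, 0.013, 32.738], [0.988, 0.027, 0.152, -563.832], [-0.152, 0.009, 0.988, -946.695], [0.0, 0.0, 0.0, 1.0]]
{'time_s': 0.1, 'qpos': array([-6.66933494e+01,  1.83492337e+01,  8.96987342e+01, -9.69824112e-04,
        7.20439742e+01, -1.14603932e+00]), 'qvel': array([-0.05709775, -0.06803804,  0.00603677,  0.14999407,  0.02691317,
       -0.0085971 ]), 'effort': array([-9.44836283e-04, -4.13332880e+01, -2.32508844e+01,  7.28461845e-02,
        4.21868975e-02, -5.02653040e-05]), 'ee_pos': array([ 237.81103921, -522.96389881,  176.19643377]), 'ee_rot': array([-1.79908058e+02, -9.16994080e-04,  2.44529889e+01]), 'force': array([-0.8902341 , -0.33959909, -0.67234906]), 'torque': array([ 0.04561496, -0.00067818,  0.04671474]), 'gripper_force': 0.0, 'gripper_width': 91.4386789617019}
```

View pics/scene0.png

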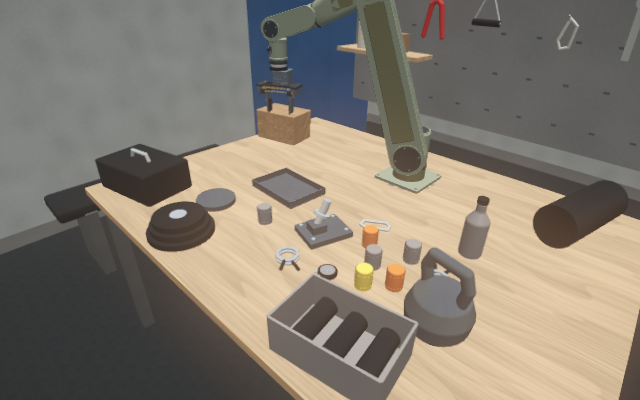

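View pics/top0.png

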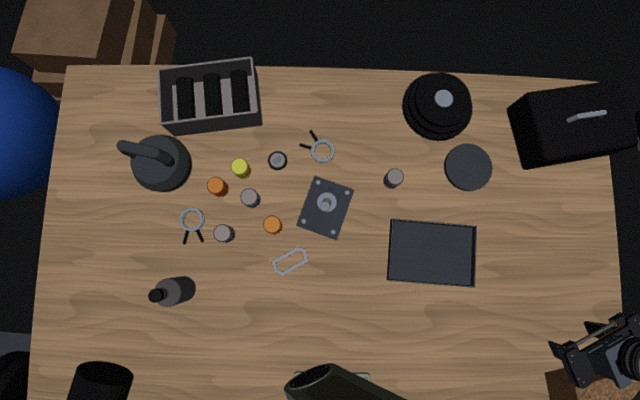

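The top view shows grey caps at about (250,198), (222,233) and (394,178), the stub base at (325,207) and the tray at (432,253). In the scene view the caps are at (373,257), (412,251) and (265,214), and the stub is at (322,212). Orange and yellow look-alikes stand next to two of the caps. I'll enlarge the stub and the caps.

```bash
python3 - <<'E'
from h import *
t=np.load("top0.npy",allow_pickle=True).item()['color'][:,:,::-1]; s=np.load("scene0.npy",allow_pickle=True).item()['color'][:,:,::-1]
z=lambda im,x,y,w,h,k:cv2.resize(im[y:y+h,x:x+w],None,fx=k,fy=k,interpolation=cv2.INTER_CUBIC)
a=z(t,290,170,70,75,5); b=z(s,290,190,70,60,5)
c=z(t,205,180,80,60,5);d=z(t,375,160,40,40,5)
def fit(im,w,h): 
    o=np.zeros((h,w,3),np.uint8);o[:im.shape[0],:im.shape[1]]=im[:h,:w];return o
cv2.imwrite("pics/c1.png",np.clip(1.5*np.vstack([np.hstack([fit(a,350,300),fit(b,400,300)]),np.hstack([fit(c,400,300),fit(d,350,300)])]),0,255).astype(np.uint8))
E
```

```text
(no output)
```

View pics/c1.png

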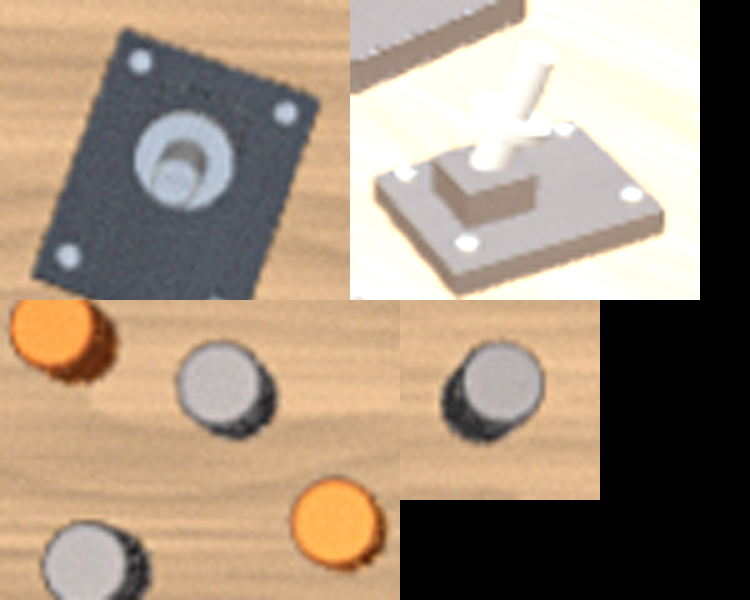

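The crop shows the bolts and the shoulder ellipse at about (326.8,202.2) in the top view, with the tip at (324.4,206.8). In the scene view the tip is at (328.6,199). Next I'll measure these by masks.

```bash
python3 - <<'E'
from h import *
f=np.load("top0.npy",allow_pickle=True).item(); g=np.load("scene0.npy",allow_pickle=True).item()
im=f['color'].astype(int); mx=im.max(2); mn=im.min(2)
def comps(m,lo,hi):
    n,l,st,c=cv2.connectedComponentsWithStats(m.astype(np.uint8)); 
    for i in range(1,n):
        if lo<=st[i,4]<=hi: 
            cn=cv2.findContours((l==i).astype(np.uint8),cv2.RETR_EXTERNAL,cv2.CHAIN_APPROX_NONE)[0][0]
            yield c[i],st[i],cn
print("caps")
m=((mx-mn)<22)&(mn>85)
for c,st,cn in comps(m,120,600):
    (x,y),r=cv2.minEnclosingCircle(cn); p=onz(f,c,60); q=proj(f,p+[0,24,0])[0]
    print(c.round(1),st[4],"diam",2*np.sqrt(st[4]/np.pi),"exp",2*np.linalg.norm(q-proj(f,p)[0]),p.round(1),"scene",proj(g,p)[0].round(0))
print("bolts")
sub=np.zeros_like(m); sub[170:245,290:360]=(mn>95)[170:245,290:360]
for c,st,cn in comps(sub&((im[:,:,2]-im[:,:,0])>-5),4,600):
    print(c.round(1),st[2:],onz(f,c,24).round(1),onz(f,c,80).round(1))
print("tray")
dk=((mx<75)); 
s2=np.zeros_like(m); s2[210:295,380:485]=dk[210:295,380:485]
for c,st,cn in comps(s2,2000,9000):
    b=cv2.boxPoints(cv2.minAreaRect(cn)); print(c,[onz(f,q,28).round(0).tolist() for q in b])
s3=np.zeros_like(m); s3[170:245,290:360]=dk[170:245,290:360]
for c,st,cn in comps(s3,300,9000):
    rr=cv2.minAreaRect(cn); b=cv2.boxPoints(rr); print("base",rr[:2],[onz(f,q,22).round(0).tolist() for q in b])
print("tip",tri(ray(f,(324.4,206.8)),ray(g,(328.6,199.5))), onz(f,(324.4,206.8),120.8))
E
```

```text
caps
[443.5  97.9] 241 diam 17.517155313611116 exp 16.518866051089574 [ 864.2 -301.4   60. ] scene [177. 216.]
[588.7 114.3] 157 diam 14.138550439257221 exp 14.825304478096326 [ 836.9 -742.8   60. ] scene [128. 170.]
[322.2 150.2] 220 diam 16.73656774376801 exp 17.51888285811282 [698.1  41.4  60. ] scene [291. 239.]
[276.8 159.6] 163 diam 14.406180819073164 exp 17.587521614739778 [668.  164.4  60. ] scene [330. 253.]
[395. 176.] 189 diam 15.512648837479231 exp 17.50753178093428 [ 631.5 -158.7   60. ] scene [264. 205.]
[248.4 196.3] 206 diam 16.195287778099022 exp 17.81568893135846 [564.8 236.4  60. ] scene [374. 248.]
[326.4 201.6] 280 diam 18.881394877652593 exp 17.926910926586164 [556.   26.7  60. ] scene [321. 218.]
[191.2 218.5] 242 diam 17.55346033766304 exp 17.702803356592625 [500.7 386.3  60. ] scene [434. 261.]
[221.5 232.5] 207 diam 16.23454913941803 exp 17.975211130354186 [465.8 302.5  60. ] scene [414. 243.]
[289.7 260.9] 316 diam 20.0585068271871 exp 18.35311855865989 [396.6 119.2  60. ] scene [376. 210.]
bolts
[317.6 181.6] [ 4  4 13] [617.3  51.5  24. ] [605.7  51.8  80. ]
[346.5 192.2] [ 4  4 13] [589.5 -30.   24. ] [579.6 -25.2  80. ]
[326.3 201.7] [ 19  19 246] [561.  26.  24.] [552.6  27.7  80. ]
[303.2 220.7] [ 4  4 12] [506.6  88.3  24. ] [501.3  86.5  80. ]
[332.7 231.5] [ 4  4 14] [478.8   6.5  24. ] [475.1   9.3  80. ]
tray
[431.51841413 252.736941  ] [[352.0, -137.0, 28.0], [519.0, -151.0, 28.0], [505.0, -402.0, 28.0], [336.0, -382.0, 28.0]]
base ((324.7925720214844, 207.3595428466797), (42.58319854736328, 53.13975524902344)) [[493.0, 108.0, 22.0], [636.0, 63.0, 22.0], [598.0, -50.0, 22.0], [457.0, -3.0, 22.0]]
tip [533.4075844   33.68176574 120.09819263] [533.57681104  33.37106124 120.8       ]
```

```bash
cat >> h.py <<'E'
S0=np.array([551.7,27.5,80.]); U=np.array([-.401,.1335,.9063]); U/=np.linalg.norm(U)
ST=np.array([.316,.949,0])  # stub y
def Rdown(psi): return R.from_euler('xyz',[180,0,psi],degrees=True)
def Rstub(): # tool z=-U, tool y in the lean plane outward
    x=ST-(ST@U)*U; x/=np.linalg.norm(x); z=-U; return R.from_matrix(np.c_[x,np.cross(z,x),z])
def rows(pt,Rt,n=None,p0=None,R0=None,prn=True):
    s=env.state(); p0=s['ee_pos'] if p0 is None else np.array(p0,float); R0=R.from_euler('xyz',s['ee_rot'],degrees=True) if R0 is None else R0
    pt=np.array(pt,float); w=(R0.inv()*Rt).as_rotvec(); d=pt-p0
    n=n or int(max(np.ceil(np.linalg.norm(d)/38),np.ceil(np.linalg.norm(w)/.115),1)); 
    p,Rc=p0,R0
    for i in range(n):
        t=Rc.inv().apply(p0+d*(i+1)/n-p)/10; t=t.round(2); q=(w/n).round(3)
        if prn: print('{"tx":%g,"ty":%g,"tz":%g,"wx":%g,"wy":%g,"wz":%g}'%(*t,*q),end=',')
        p=p+Rc.apply(t*10); Rc=Rc*R.from_rotvec(q)
    if prn: print(n,"end",p.round(1)); 
    return p,Rc
E
python3 - <<'E'
from h import *
f=np.load("top0.npy",allow_pickle=True).item()
h=cv2.cvtColor(f['color'],cv2.COLOR_RGB2HSV)
m=((h[:,:,1]>170)&(h[:,:,2]>150)).astype(np.uint8)
n,l,st,c=cv2.connectedComponentsWithStats(m)
for i in range(1,n):
    if st[i,4]>100: print(c[i],st[i,4],onz(f,c[i],60).round(0))
print(onz(f,(165,165),60))
print(Rstub().as_matrix().round(3))
p,r=rows([631.5,-158.7,110],Rdown(71.6)); p,r=rows([631.5,-158.7,25],Rdown(71.6),p0=p,R0=r)
E
```

```text
[214.84782609 184.80434783] 184 [594. 329.  60.]
[645.42622759 470.93451756  60.        ]
[[ 0.316  0.86   0.401]
 [ 0.949 -0.286 -0.133]
 [ 0.     0.423 -0.906]]
{"tx":3.39,"ty":-1.12,"tz":0.44,"wx":-0,"wy":-0,"wz":-0.055},{"tx":3.46,"ty":-0.94,"tz":0.45,"wx":-0,"wy":-0,"wz":-0.055},{"tx":3.49,"ty":-0.74,"tz":0.44,"wx":-0,"wy":-0,"wz":-0.055},{"tx":3.54,"ty":-0.55,"tz":0.44,"wx":-0,"wy":-0,"wz":-0.055},{"tx":3.55,"ty":-0.36,"tz":0.45,"wx":-0,"wy":-0,"wz":-0.055},{"tx":3.58,"ty":-0.16,"tz":0.44,"wx":-0,"wy":-0,"wz":-0.055},{"tx":3.57,"ty":0.04,"tz":0.44,"wx":-0,"wy":-0,"wz":-0.055},{"tx":3.57,"ty":0.23,"tz":0.45,"wx":-0,"wy":-0,"wz":-0.055},{"tx":3.55,"ty":0.43,"tz":0.44,"wx":-0,"wy":-0,"wz":-0.055},{"tx":3.52,"ty":0.63,"tz":0.44,"wx":-0,"wy":-0,"wz":-0.055},{"tx":3.48,"ty":0.81,"tz":0.44,"wx":-0,"wy":-0,"wz":-0.055},{"tx":3.43,"ty":1.01,"tz":0.45,"wx":-0,"wy":-0,"wz":-0.055},{"tx":3.37,"ty":1.19,"tz":0.44,"wx":-0,"wy":-0,"wz":-0.055},{"tx":3.3,"ty":1.38,"tz":0.44,"wx":-0,"wy":-0,"wz":-0.055},{"tx":3.22,"ty":1.56,"tz":0.45,"wx":-0,"wy":-0,"wz":-0.055},15 end [ 631.5 -158.7  110. ]
{"tx":-0,"ty":0,"tz":2.83,"wx":-0,"wy":-0,"wz":0.001},{"tx":-0.01,"ty":0,"tz":2.83,"wx":-0,"wy":-0,"wz":0.001},{"tx":-0,"ty":0,"tz":2.84,"wx":-0,"wy":-0,"wz":0.001},3 end [ 631.5 -158.7   25. ]
```

Request:
move_arm:
  plan:
    - {"tx":3.4,"ty":-1.1,"tz":0.4,"wz":-0.055}
    - {"tx":3.5,"ty":-0.9,"tz":0.4,"wz":-0.055}
    - {"tx":3.5,"ty":-0.7,"tz":0.4,"wz":-0.055}
    - {"tx":3.5,"ty":-0.5,"tz":0.4,"wz":-0.055}
    - {"tx":3.5,"ty":-0.4,"tz":0.4,"wz":-0.055}
    - {"tx":3.6,"ty":-0.2,"tz":0.4,"wz":-0.055}
    - {"tx":3.6,"ty":0,"tz":0.4,"wz":-0.055}
    - {"tx":3.6,"ty":0.2,"tz":0.4,"wz":-0.055}
    - {"tx":3.5,"ty":0.4,"tz":0.4,"wz":-0.055}
    - {"tx":3.5,"ty":0.6,"tz":0.4,"wz":-0.055}
    - {"tx":3.5,"ty":0.8,"tz":0.4,"wz":-0.055}
    - {"tx":3.4,"ty":1.0,"tz":0.4,"wz":-0.055}
  gripper: 7.5
  force: 25

```text
schema error: expected keys tx, ty, tz, wx, wy, wz
```

Request:
move_arm:
  plan:
    - {"tx":3.3,"ty":1.2,"tz":0.4,"wz":-0.055}
    - {"tx":3.3,"ty":1.4,"tz":0.4,"wz":-0.055}
    - {"tx":3.2,"ty":1.5,"tz":0.4,"wz":-0.055}
    - {}

```text
schema error: expected keys tx, ty, tz, wx, wy, wz
```

```bash
python3 - <<'E'
from h import *
s=env.state();print(s['time_s'],s['ee_pos'],s['ee_rot'],s['force'],s['gripper_width'])
rows([631.5,-158.7,25],Rdown(71.6))
E
```

```text
0.1 [ 237.81103921 -522.96389881  176.19643377] [-1.79908058e+02 -9.16994080e-04  2.44529889e+01] [-0.8902341  -0.33959909 -0.67234906] 91.4386789617019
{"tx":3.39,"ty":-1.12,"tz":1.01,"wx":-0,"wy":-0,"wz":-0.055},{"tx":3.46,"ty":-0.94,"tz":1.01,"wx":-0,"wy":-0,"wz":-0.055},{"tx":3.49,"ty":-0.74,"tz":1.01,"wx":-0,"wy":-0,"wz":-0.055},{"tx":3.54,"ty":-0.55,"tz":1.01,"wx":-0,"wy":-0,"wz":-0.055},{"tx":3.55,"ty":-0.35,"tz":1.01,"wx":-0,"wy":-0,"wz":-0.055},{"tx":3.57,"ty":-0.16,"tz":1.01,"wx":-0,"wy":-0,"wz":-0.055},{"tx":3.58,"ty":0.04,"tz":1.01,"wx":-0,"wy":-0,"wz":-0.055},{"tx":3.57,"ty":0.23,"tz":1.01,"wx":-0,"wy":-0,"wz":-0.055},{"tx":3.55,"ty":0.43,"tz":1.01,"wx":-0,"wy":-0,"wz":-0.055},{"tx":3.52,"ty":0.62,"tz":1.01,"wx":-0,"wy":-0,"wz":-0.055},{"tx":3.48,"ty":0.82,"tz":1.01,"wx":-0,"wy":-0,"wz":-0.055},{"tx":3.43,"ty":1.01,"tz":1.01,"wx":-0,"wy":-0,"wz":-0.055},{"tx":3.37,"ty":1.19,"tz":1.01,"wx":-0,"wy":-0,"wz":-0.055},{"tx":3.3,"ty":1.38,"tz":1.01,"wx":-0,"wy":-0,"wz":-0.055},{"tx":3.21,"ty":1.56,"tz":1.01,"wx":-0,"wy":-0,"wz":-0.055},15 end [ 631.5 -158.8   25. ]
```

All six keys are needed.

Request:
move_arm:
  plan:
    - {"tx":3.4,"ty":-1.1,"tz":0.4,"wx":0,"wy":0,"wz":-0.055}
    - {"tx":3.5,"ty":-0.9,"tz":0.4,"wx":0,"wy":0,"wz":-0.055}
    - {"tx":3.5,"ty":-0.7,"tz":0.4,"wx":0,"wy":0,"wz":-0.055}
    - {"tx":3.5,"ty":-0.5,"tz":0.4,"wx":0,"wy":0,"wz":-0.055}
    - {"tx":3.5,"ty":-0.4,"tz":0.4,"wx":0,"wy":0,"wz":-0.055}
    - {"tx":3.6,"ty":-0.2,"tz":0.4,"wx":0,"wy":0,"wz":-0.055}
    - {"tx":3.6,"ty":0,"tz":0.4,"wx":0,"wy":0,"wz":-0.055}
    - {"tx":3.6,"ty":0.2,"tz":0.4,"wx":0,"wy":0,"wz":-0.055}
    - {"tx":3.5,"ty":0.4,"tz":0.4,"wx":0,"wy":0,"wz":-0.055}
    - {"tx":3.5,"ty":0.6,"tz":0.4,"wx":0,"wy":0,"wz":-0.055}
    - {"tx":3.5,"ty":0.8,"tz":0.4,"wx":0,"wy":0,"wz":-0.055}
    - {"tx":3.4,"ty":1.0,"tz":0.4,"wx":0,"wy":0,"wz":-0.055}
  gripper: 7.5
  force: 25

```text
time_s: 1.1
ee_pos: [552.9, -230.5, 128.4]
ee_rot: [-180.0, 0.0, 62.4]
force: [-0.6, -1.0, 0.4]
gripper_width: 75.2
gripper_force: 0.0
```

Request:
move_arm:
  plan:
    - {"tx":3.3,"ty":1.2,"tz":0.4,"wx":0,"wy":0,"wz":-0.055}
    - {"tx":3.3,"ty":1.4,"tz":0.4,"wx":0,"wy":0,"wz":-0.055}
    - {"tx":3.2,"ty":1.5,"tz":0.4,"wx":0,"wy":0,"wz":-0.055}
    - {"tx":0,"ty":0,"tz":0,"wx":0,"wy":0,"wz":0}
    - {"tx":0,"ty":0,"tz":0,"wx":0,"wy":0,"wz":0}

```text
time_s: 1.52
ee_pos: [630.5, -158.4, 115.6]
ee_rot: [-179.9, 0.0, 71.9]
force: [0.8, -1.1, 0.0]
gripper_width: 75.0
gripper_force: 0.0
```

```bash
python3 - <<'E'
from h import *
s=env.state();print(s['time_s'],s['ee_pos'],s['ee_rot'],s['force'],s['gripper_width'])
rows([631.5,-158.7,25],Rdown(71.6))
E
```

```text
1.5167 [ 630.51306196 -158.42046727  115.60615125] [-1.79880678e+02  2.17769787e-02  7.18761659e+01] [ 0.79613107 -1.10749131  0.00710507] 74.95483869106346
{"tx":0,"ty":0.04,"tz":3.02,"wx":-0.001,"wy":0,"wz":0.002},{"tx":0.01,"ty":0.04,"tz":3.02,"wx":-0.001,"wy":0,"wz":0.002},{"tx":-0,"ty":0.03,"tz":3.02,"wx":-0.001,"wy":0,"wz":0.002},3 end [ 631.5 -158.7   25. ]
```

Request:
move_arm:
  plan:
    - {"tx":0,"ty":0,"tz":3,"wx":0,"wy":0,"wz":0}
    - {"tx":0,"ty":0,"tz":3,"wx":0,"wy":0,"wz":0}
    - {"tx":0,"ty":0.1,"tz":3,"wx":0,"wy":0,"wz":0}
    - {"tx":0,"ty":0,"tz":0,"wx":0,"wy":0,"wz":0}

```text
time_s: 1.85
ee_pos: [625.3, -160.2, 21.0]
ee_rot: [-179.3, 0.1, 71.6]
force: [-0.6, 0.6, -0.3]
gripper_width: 75.1
gripper_force: 0.0
```

Request:
move_arm:
  plan:
    - {"tx":0,"ty":0,"tz":0,"wx":0,"wy":0,"wz":0}
    - {"tx":0,"ty":0,"tz":0,"wx":0,"wy":0,"wz":0}
    - {"tx":0,"ty":0,"tz":0,"wx":0,"wy":0,"wz":0}
    - {"tx":0,"ty":0,"tz":0,"wx":0,"wy":0,"wz":0}
    - {"tx":0,"ty":0,"tz":0,"wx":0,"wy":0,"wz":0}
    - {"tx":0,"ty":0,"tz":0,"wx":0,"wy":0,"wz":0}
  gripper: 4.0

```text
time_s: 2.35
ee_pos: [631.6, -160.5, 28.1]
ee_rot: [179.9, -0.0, 71.7]
force: [-0.4, -0.1, -0.5]
gripper_width: 40.8
gripper_force: 0.0
```

Request:
move_arm:
  plan:
    - {"tx":0,"ty":0,"tz":-4,"wx":0,"wy":0,"wz":0}
    - {"tx":0,"ty":0,"tz":-4,"wx":0,"wy":0,"wz":0}
    - {"tx":0,"ty":0,"tz":-4,"wx":0,"wy":0,"wz":0}
    - {"tx":0,"ty":0,"tz":-4,"wx":0,"wy":0,"wz":0}

```text
time_s: 2.68
ee_pos: [630.8, -160.2, 189.2]
ee_rot: [180.0, 0.0, 71.7]
force: [0.9, -0.6, -0.5]
gripper_width: 40.1
gripper_force: 0.0
```

```bash
python3 - <<'E'
from h import *
s=env.state();print(s['time_s'],s['ee_pos'],s['ee_rot'],s['force'],s['gripper_width'],s['gripper_force'])
rows(S0+U*(25+45+18),Rstub())
E
```

```text
2.6833 [ 630.76680735 -160.15468068  189.19761535] [1.79981836e+02 2.89367900e-03 7.17289503e+01] [ 0.92505294 -0.55157008 -0.51304913] 40.12244112848408 0.0
{"tx":2.19,"ty":-2.44,"tz":0.42,"wx":-0.062,"wy":-0,"wz":0},{"tx":2.2,"ty":-2.47,"tz":0.27,"wx":-0.062,"wy":-0,"wz":0},{"tx":2.19,"ty":-2.48,"tz":0.11,"wx":-0.062,"wy":-0,"wz":0},{"tx":2.19,"ty":-2.48,"tz":-0.04,"wx":-0.062,"wy":-0,"wz":0},{"tx":2.19,"ty":-2.47,"tz":-0.19,"wx":-0.062,"wy":-0,"wz":0},{"tx":2.2,"ty":-2.46,"tz":-0.35,"wx":-0.062,"wy":-0,"wz":0},{"tx":2.19,"ty":-2.43,"tz":-0.49,"wx":-0.062,"wy":-0,"wz":0},7 end [516.4  39.3 159.7]
```

The fingers closed to 40 mm with no grip force, so the grasp missed. I'll take a look.

```bash
python3 - <<'E'
from h import *
f=grab_frame("top"); g=grab_frame("scene"); np.save("top1.npy",f,allow_pickle=True)
a=cv2.resize(f['color'][130:260,330:500],None,fx=3,fy=3); b=cv2.resize(g['color'][150:280,200:330],None,fx=2,fy=2)
o=np.zeros((390,800,3),np.uint8); o[:,:510]=a; o[:260,520:780]=b
cv2.imwrite("pics/m1.png",np.clip(o[:,:,::-1]*1.3,0,255))
E
```

```text
[ WARN:0@3.987] global loadsave.cpp:1063 imwrite_ Unsupported depth image for selected encoder is fallbacked to CV_8U.
```

View pics/m1.png

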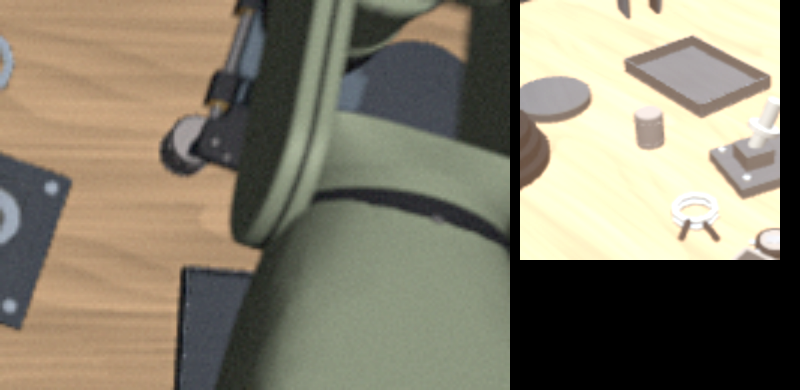

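```bash
python3 - <<'E'
from h import *
f=np.load("top1.npy",allow_pickle=True).item(); g=grab_frame("scene"); g0=np.load("scene0.npy",allow_pickle=True).item()
s=env.state(); print(s['time_s'],s['ee_pos'],s['gripper_width'],s['gripper_force'])
T=s['ee_pos']; Rm=R.from_euler('xyz',s['ee_rot'],degrees=True).as_matrix()
P=np.array([T+Rm@[0,y,z] for y in(-22,0,22) for z in(0,-40)])
print(proj(f,P).round(0).tolist()); print(proj(g,P).round(0).tolist())
o=[]
for k,im in((f,f['color']),(g,g['color'])):
    im=im.copy(); 
    u,v=proj(k,T)[0]; x,y=int(max(u-55,0)),int(max(v-40,0)); c=cv2.resize(im[y:y+90,x:x+95],None,fx=4,fy=4,interpolation=cv2.INTER_CUBIC)
    for q in proj(k,P): cv2.circle(c,tuple(int(w) for w in (q-[x,y])*4),3,(255,0,0),-1)
    o.append(c)
cv2.imwrite("pics/m2.png",np.clip(np.hstack(o)[:,:,::-1]*1.4,0,255).astype(np.uint8))
d=np.abs(g['color'].astype(int)-g0['color']).sum(2)[195:230,250:280]; print("cap change",d.max(),d.mean())
E
```

```text
2.8333 [ 633.39136105 -160.86968426  191.93793313] 39.92193302584582 0.0
[[405.0, 172.0], [410.0, 168.0], [408.0, 163.0], [413.0, 159.0], [411.0, 155.0], [416.0, 150.0]]
[[267.0, 167.0], [267.0, 155.0], [261.0, 169.0], [260.0, 157.0], [254.0, 170.0], [253.0, 158.0]]
cap change 9 4.767619047619047
```

View pics/m2.png

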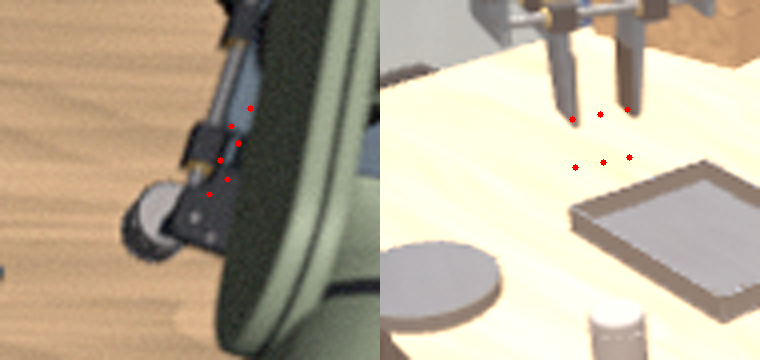

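The cap hasn't moved (change ≤9 grey levels). In the scene view the fingertips, at (254,159) and (269,158), sit about 35–40 mm behind the reported TCP, so the reading has an offset along the tool. I'll check it against the start picture and the gripper body.

```bash
python3 - <<'E'
from h import *
g0=np.load("scene0.npy",allow_pickle=True).item(); f=np.load("top1.npy",allow_pickle=True).item()
T=np.array([237.8,-523,176.2]);Rm=Rdown(24.45).as_matrix()
c=cv2.resize(g0['color'][70:130,240:320],None,fx=5,fy=5,interpolation=cv2.INTER_CUBIC)
for z,col in((0,(255,0,0)),(-40,(0,255,0))):
  for y in(-46,-59,46,59):
    q=proj(g0,T+Rm@[0,y,z])[0]; print(z,y,q.round(1)); cv2.circle(c,tuple(int(w) for w in (q-[240,70])*5),3,col,-1)
T=np.array([633.4,-160.9,191.9]);Rm=Rdown(71.7).as_matrix()
d=cv2.resize(f['color'][90:200,370:450],None,fx=5,fy=5,interpolation=cv2.INTER_CUBIC)
for z,col in((-79,(255,0,0)),(-115,(0,255,0))):
  for x in(-38,38):
   for y in (-89,89):
    q=proj(f,T+Rm@[x,y,z])[0]; cv2.circle(d,tuple(int(w) for w in (q-[370,90])*5),4,col,-1)
o=np.zeros((550,800,3),np.uint8);o[:300,:400]=c;o[:,400:]=d[:550]
cv2.imwrite("pics/m3.png",np.clip(o[:,:,::-1]*1.5,0,255).astype(np.uint8))
E
```

```text
0 -46 [290.1 121. ]
0 -59 [292.9 121.4]
0 46 [270.9 118.6]
0 59 [268.2 118.3]
-40 -46 [289.9 112. ]
-40 -59 [292.7 112.3]
-40 46 [270.4 109.7]
-40 59 [267.7 109.4]
```

View pics/m3.png

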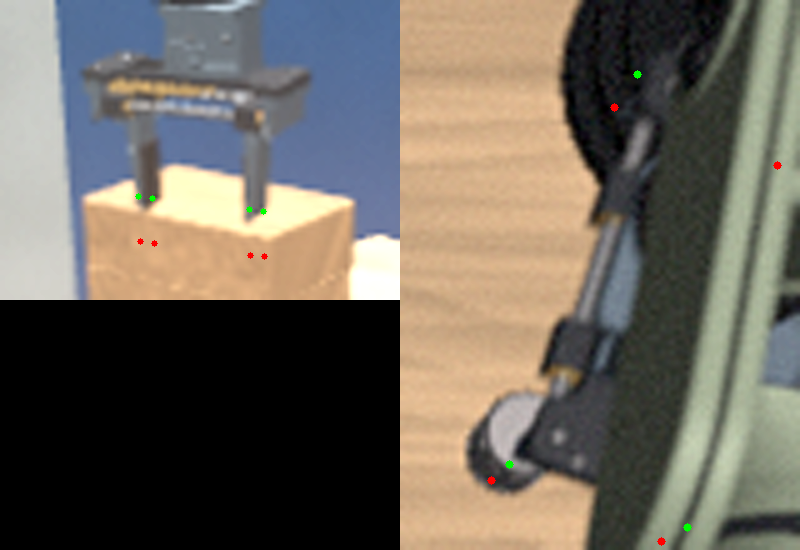

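Both pictures agree. The fingertips really lie about 34 mm behind the reported TCP along the tool, and the lateral position is right. I'll grasp with the reported z near -9 (real tip z about 25).

Request:
move_arm:
  plan:
    - {"tx":0,"ty":0,"tz":0,"wx":0,"wy":0,"wz":0}
    - {"tx":0,"ty":0,"tz":1,"wx":0,"wy":0,"wz":0}
    - {"tx":0,"ty":0,"tz":3,"wx":0,"wy":0,"wz":0}
    - {"tx":0,"ty":0,"tz":4,"wx":0,"wy":0,"wz":0}
    - {"tx":0,"ty":0,"tz":4,"wx":0,"wy":0,"wz":0}
    - {"tx":0,"ty":0,"tz":4,"wx":0,"wy":0,"wz":0}
    - {"tx":0,"ty":0,"tz":2,"wx":0,"wy":0,"wz":0}
    - {"tx":0,"ty":0,"tz":2,"wx":0,"wy":0,"wz":0}
    - {"tx":0,"ty":0,"tz":0,"wx":0,"wy":0,"wz":0}
  gripper: 7.5

```text
time_s: 3.58
ee_pos: [625.3, -158.8, -20.4]
ee_rot: [-179.2, 0.0, 71.7]
force: [-0.3, -0.2, 0.1]
gripper_width: 75.2
gripper_force: 0.0
```

Request:
move_arm:
  plan:
    - {"tx":0,"ty":0,"tz":0,"wx":0,"wy":0,"wz":0}
    - {"tx":0,"ty":0,"tz":0,"wx":0,"wy":0,"wz":0}
    - {"tx":0,"ty":0,"tz":0,"wx":0,"wy":0,"wz":0}
    - {"tx":0,"ty":0,"tz":0,"wx":0,"wy":0,"wz":0}
    - {"tx":0,"ty":0,"tz":0,"wx":0,"wy":0,"wz":0}
  gripper: 4.0

```text
time_s: 4.0
ee_pos: [632.0, -160.6, -11.6]
ee_rot: [179.8, -0.0, 71.7]
force: [0.1, -0.5, 1.7]
gripper_width: 48.2
gripper_force: 25.0
```

```bash
python3 - <<'E'
from h import *
for i in range(4):
    s=env.state(); print(s['time_s'],s['ee_pos'],s['ee_rot'],s['force'],s['gripper_width'],s['gripper_force'])
    g=grab_frame("scene")
E
```

```text
4.0 [ 631.98435413 -160.59053357  -11.63545309] [ 1.79843477e+02 -3.36978869e-03  7.17226634e+01] [ 0.12561407 -0.5327966   1.69869607] 48.183520647303936 24.999460210092366
4.05 [ 631.99347407 -160.58774403  -11.68408566] [ 1.79844746e+02 -2.41329055e-03  7.17235229e+01] [0.07503513 0.18105392 2.02192823] 48.0977396063125 24.99997152015567
4.1 [ 632.00562121 -160.60073706  -11.69358344] [ 1.79845118e+02 -2.71060091e-03  7.17225067e+01] [-0.34184887 -0.4255324   2.75635432] 47.762532840793554 25.000617778860033
4.15 [ 632.01534853 -160.61014383  -11.73044873] [ 1.79847443e+02 -3.23868468e-03  7.17223966e+01] [0.54402343 0.04713066 2.89903938] 47.877615665475645 25.001143142580986
```

Gripped at 48 mm width. The rim lies 11.7 mm behind the reported TCP. Next I'll lift and then plan to a point above the stub.

Request:
move_arm:
  plan:
    - {"tx":0,"ty":0,"tz":-3,"wx":0,"wy":0,"wz":0}
    - {"tx":0,"ty":0,"tz":-4,"wx":0,"wy":0,"wz":0}
    - {"tx":0,"ty":0,"tz":-4,"wx":0,"wy":0,"wz":0}
    - {"tx":0,"ty":0,"tz":-4,"wx":0,"wy":0,"wz":0}
    - {"tx":0,"ty":0,"tz":-2,"wx":0,"wy":0,"wz":0}

```text
time_s: 4.62
ee_pos: [632.8, -160.7, 162.2]
ee_rot: [179.6, -0.0, 71.7]
force: [1.9, -0.3, -0.9]
gripper_width: 48.2
gripper_force: 25.0
```

```bash
python3 - <<'E'
from h import *
s=env.state(); print(s['time_s'],s['ee_pos'],s['ee_rot'],s['force'],s['gripper_width'],s['gripper_force'])
rows(S0+U*(45+20-11.7),Rstub())
E
```

```text
4.6167 [ 632.83716675 -160.7468681   162.217564  ] [ 1.79595783e+02 -2.07269125e-02  7.17246028e+01] [ 1.87795573 -0.34382282 -0.90665616] 48.23506025825294 24.99754241667688
{"tx":2.56,"ty":-2.65,"tz":0.55,"wx":-0.072,"wy":-0,"wz":0},{"tx":2.55,"ty":-2.68,"tz":0.35,"wx":-0.072,"wy":-0,"wz":0},{"tx":2.56,"ty":-2.7,"tz":0.17,"wx":-0.072,"wy":-0,"wz":0},{"tx":2.55,"ty":-2.7,"tz":-0.04,"wx":-0.072,"wy":-0,"wz":0},{"tx":2.56,"ty":-2.69,"tz":-0.22,"wx":-0.072,"wy":-0,"wz":0},{"tx":2.56,"ty":-2.67,"tz":-0.42,"wx":-0.072,"wy":-0,"wz":0},6 end [530.4  34.7 128.3]
```

Request:
move_arm:
  plan:
    - {"tx":2.5,"ty":-2.6,"tz":-1.5,"wx":-0.072,"wy":0,"wz":0}
    - {"tx":2.5,"ty":-2.7,"tz":0.4,"wx":-0.072,"wy":0,"wz":0}
    - {"tx":2.6,"ty":-2.7,"tz":0.2,"wx":-0.072,"wy":0,"wz":0}
    - {"tx":2.6,"ty":-2.7,"tz":0,"wx":-0.072,"wy":0,"wz":0}
    - {"tx":2.6,"ty":-2.7,"tz":-0.2,"wx":-0.072,"wy":0,"wz":0}
    - {"tx":2.5,"ty":-2.7,"tz":-0.4,"wx":-0.072,"wy":0,"wz":0}
    - {"tx":0,"ty":0,"tz":0,"wx":0,"wy":0,"wz":0}
    - {"tx":0,"ty":0,"tz":0,"wx":0,"wy":0,"wz":0}

```text
time_s: 5.28
ee_pos: [528.5, 30.8, 142.4]
ee_rot: [156.1, 0.2, 71.9]
force: [0.9, 1.0, -1.0]
gripper_width: 48.4
gripper_force: 25.0
```

```bash
python3 - <<'E'
from h import *
f=grab_frame("top"); g=grab_frame("scene"); np.save("top2.npy",f,allow_pickle=True);np.save("scene2.npy",g,allow_pickle=True)
s=env.state(); T=s['ee_pos'];Rm=R.from_euler('xyz',s['ee_rot'],degrees=True).as_matrix()
print(s['time_s'],T,s['ee_rot'],s['force'],s['gripper_width'],s['gripper_force'])
d=T-S0; print("along",d@U,"lat ST",d@ST,"lean",d@np.cross(ST,U), "ztool vs -U",Rm[:,2]+U)
rim=T-11.7*Rm[:,2]; top=rim-60*Rm[:,2]
o=[]
for k in(f,g):
    c0=proj(k,rim)[0]; x,y=int(c0[0]-45),int(c0[1]-35)
    c=cv2.resize(k['color'][y:y+80,x:x+80],None,fx=5,fy=5,interpolation=cv2.INTER_CUBIC)
    for P,col in((rim,(255,0,0)),(top,(255,0,0)),(S0,(0,255,0)),(S0+45*U,(0,255,0))):
        q=proj(k,P)[0]; print(q.round(1)); cv2.circle(c,tuple(int(w) for w in (q-[x,y]+.5)*5),3,col,-1)
    o.append(c); print(x,y)
cv2.imwrite("pics/m4.png",np.clip(np.hstack(o)[:,:,::-1]*1.2,0,255).astype(np.uint8))
E
```

```text
5.3833 [532.20829471  29.00768776 144.23016214] [1.55903518e+02 1.10570587e-01 7.16626992e+01] [ 0.76057122  1.18415787 -0.83988547] 47.90070214085517 24.997501471079886
along 66.22914872296157 lat ST -4.728583182998838 lean 9.956134507096227 ztool vs -U [-0.01401106  0.0033802  -0.00655888]
[325.9 207.4]
[323.  214.3]
[326.3 202.1]
[324.3 206.8]
280 172
[329.3 188.4]
[336.9 170.4]
[322.7 212.2]
[328.4 199.3]
284 153
```

View pics/m4.png

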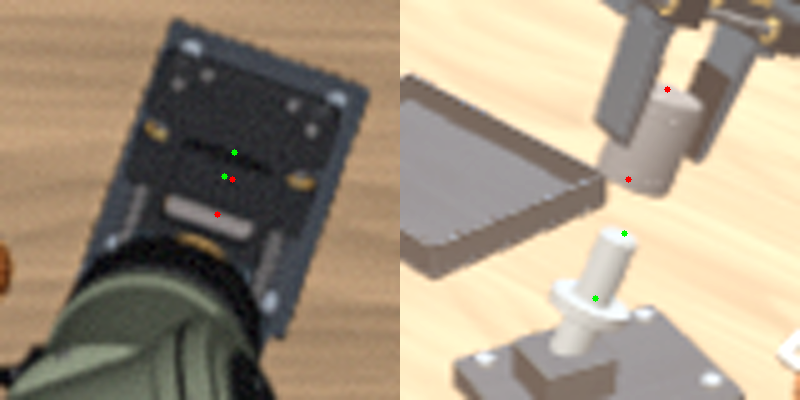

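In the scene view the held cap is centred about (672,98) top to (635,185) rim in the crop, and the bare stub tip is at (617,234). The top view is blocked by the gripper. I'll correct the pose to the stub axis and measure the relative offset in the scene view.

```bash
python3 - <<'E'
from h import *
rows(S0+U*(45+15-11.7)-1*ST,Rstub(),n=3)
E
```

```text
{"tx":0.13,"ty":-0.32,"tz":0.6,"wx":-0.005,"wy":0,"wz":0.001},{"tx":0.12,"ty":-0.33,"tz":0.6,"wx":-0.005,"wy":0,"wz":0.001},{"tx":0.13,"ty":-0.33,"tz":0.6,"wx":-0.005,"wy":0,"wz":0.001},3 end [532.   33.1 123.8]
```

Request:
move_arm:
  plan:
    - {"tx":0.13,"ty":-0.33,"tz":0.6,"wx":-0.005,"wy":0,"wz":0.001}
    - {"tx":0.13,"ty":-0.33,"tz":0.6,"wx":-0.005,"wy":0,"wz":0.001}
    - {"tx":0.12,"ty":-0.33,"tz":0.6,"wx":-0.005,"wy":0,"wz":0.001}
    - {"tx":0,"ty":0,"tz":0,"wx":0,"wy":0,"wz":0}
    - {"tx":0,"ty":0,"tz":0,"wx":0,"wy":0,"wz":0}

```text
time_s: 5.8
ee_pos: [531.6, 31.9, 122.6]
ee_rot: [155.1, 0.1, 71.4]
force: [-0.6, 0.8, -0.9]
gripper_width: 48.2
gripper_force: 25.0
```

```bash
cat > look.py <<'E'
from h import *
import sys
def look(name,ro=-11.7,k=8):
    g=grab_frame("scene"); s=env.state(); T=s['ee_pos'];Rm=R.from_euler('xyz',s['ee_rot'],degrees=True).as_matrix()
    d=T-S0; print(s['time_s'],T.round(1),"along",(d@U).round(2),"ST",(d@ST).round(2),"L",(d@Rm[:,1]).round(2),"tilt",(Rm[:,2]+U).round(3),"F",s['force'].round(1),s['gripper_width'],s['gripper_force'])
    rim=T+ro*Rm[:,2]; x,y=292,165
    c=cv2.resize(g['color'][y:y+65,x:x+70],None,fx=k,fy=k,interpolation=cv2.INTER_CUBIC)
    if len(sys.argv)>1: cv2.imwrite(f"pics/{name}.png",c[:,:,::-1])
    return g,T,Rm,rim
E
python3 - y <<'E'
from look import *
import sys; sys.argv.append('y')
g,T,Rm,rim=look("m5")
np.save("scene3.npy",g,allow_pickle=True)
# grey profiles across the axis at several heights along stub & cap (scene), edges
im=cv2.cvtColor(g['color'],cv2.COLOR_RGB2GRAY).astype(np.float32)
a=proj(g,S0)[0]; b=proj(g,S0+100*U)[0]; ax=(b-a)/np.linalg.norm(b-a); n=np.array([-ax[1],ax[0]]); 
if n[0]<0:n=-n
for h in (20,25,30,35,40,64,68,72):
    c=proj(g,S0+h*U)[0]; t=np.arange(-14,14.1,.5)
    pr=cv2.remap(im,(c[0]+n[0]*t).astype(np.float32)[None],(c[1]+n[1]*t).astype(np.float32)[None],cv2.INTER_LINEAR)[0]
    print(h,c.round(1),pr[::1].astype(int).tolist())
E
```

```text
5.85 [532.   32.1 123.2] along 47.66 ST -1.82 L -0.12 tilt [-0.002 -0.002 -0.001] F [ 0.1 -0.4 -2.2] 47.9096801967346 24.997745733708143
20 [325.2 206.5] [201, 201, 202, 202, 202, 202, 202, 202, 202, 202, 202, 202, 202, 202, 202, 202, 202, 200, 193, 187, 183, 180, 181, 182, 182, 182, 179, 175, 170, 165, 160, 152, 145, 141, 141, 161, 185, 196, 201, 203, 203, 204, 204, 204, 204, 204, 204, 204, 204, 203, 203, 204, 203, 204, 204, 205, 205]
25 [325.8 205. ] [175, 189, 198, 201, 201, 201, 201, 202, 202, 202, 202, 202, 202, 202, 201, 201, 199, 194, 188, 183, 180, 180, 180, 182, 183, 181, 178, 175, 171, 165, 159, 153, 145, 140, 153, 172, 186, 198, 201, 201, 201, 201, 201, 201, 201, 201, 201, 201, 202, 201, 201, 201, 201, 201, 201, 201, 202]
30 [326.5 203.6] [108, 124, 153, 175, 192, 199, 200, 200, 200, 200, 200, 200, 200, 200, 200, 200, 199, 194, 188, 183, 180, 180, 182, 182, 182, 180, 177, 174, 170, 165, 159, 152, 147, 144, 152, 175, 191, 196, 200, 200, 200, 200, 200, 201, 201, 201, 201, 201, 201, 201, 201, 201, 201, 201, 201, 201, 201]
35 [327.1 202.2] [98, 97, 99, 112, 138, 164, 186, 197,
[... 729 characters left out ...]
, 125, 123, 122, 119, 115, 113, 113, 128, 163, 193, 200, 206, 206, 207, 207, 206, 206, 206, 206, 207, 207, 207]
68 [331.3 192.6] [90, 90, 92, 94, 96, 97, 101, 103, 101, 98, 97, 108, 121, 130, 138, 141, 142, 143, 144, 144, 144, 143, 143, 143, 142, 141, 140, 138, 137, 135, 133, 131, 129, 127, 124, 122, 120, 117, 113, 110, 108, 116, 132, 155, 180, 197, 202, 204, 204, 203, 203, 204, 204, 203, 203, 204, 205]
72 [331.9 191.4] [92, 88, 86, 92, 95, 95, 89, 94, 101, 108, 106, 97, 115, 130, 136, 141, 142, 143, 143, 142, 143, 144, 143, 143, 142, 142, 141, 139, 137, 135, 133, 131, 129, 127, 125, 122, 119, 116, 113, 110, 108, 108, 128, 165, 192, 203, 210, 209, 210, 209, 210, 209, 209, 209, 210, 210, 210]
```

View pics/m5.png

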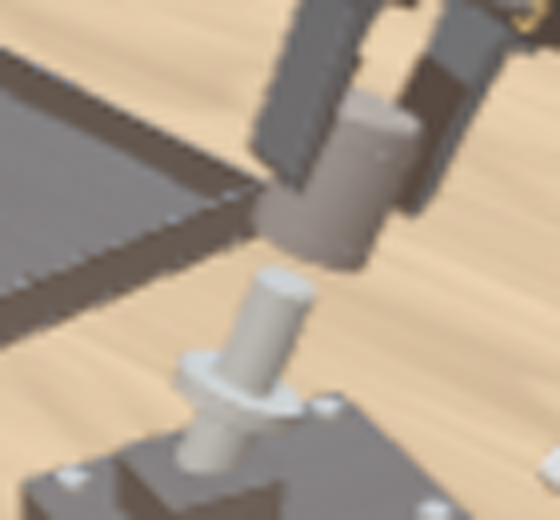

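The stub axis is about 0.6 px left of my model and the cap axis about 0.2 px left. That puts the cap roughly 1.2 mm right of the stub. I'll correct by +0.8 mm along tool y and lower gently, with the grip force kept low so the cap would slip before forcing.

Request:
move_arm:
  plan:
    - {"tx":0,"ty":0.08,"tz":0.5,"wx":0,"wy":0,"wz":0}
    - {"tx":0,"ty":0,"tz":0.5,"wx":0,"wy":0,"wz":0}
    - {"tx":0,"ty":0,"tz":0.2,"wx":0,"wy":0,"wz":0}
    - {"tx":0,"ty":0,"tz":0.1,"wx":0,"wy":0,"wz":0}
    - {"tx":0,"ty":0,"tz":0.1,"wx":0,"wy":0,"wz":0}
    - {"tx":0,"ty":0,"tz":0.1,"wx":0,"wy":0,"wz":0}
  force: 20

```text
time_s: 6.35
ee_pos: [538.0, 30.8, 109.9]
ee_rot: [155.1, 0.1, 71.5]
force: [-0.0, -0.5, -1.6]
gripper_width: 48.1
gripper_force: 20.0
```

Request:
move_arm:
  plan:
    - {"tx":0,"ty":0,"tz":0.1,"wx":0,"wy":0,"wz":0}
    - {"tx":0,"ty":0,"tz":0.1,"wx":0,"wy":0,"wz":0}
    - {"tx":0,"ty":0,"tz":0,"wx":0,"wy":0,"wz":0}

```text
time_s: 6.6
ee_pos: [538.6, 30.5, 108.0]
ee_rot: [155.1, 0.1, 71.5]
force: [-0.7, 0.2, -0.9]
gripper_width: 47.9
gripper_force: 20.0
```

```bash
python3 - <<'E'
from look import *
look("x")
E
```

```text
6.65 [538.6  30.5 108.1] along 31.11 ST -1.25 L -0.27 tilt [-0.002 -0.001 -0.001] F [ 0.2 -0.2 -2.1] 48.256812186267084 19.99790420086356
```

Request:
move_arm:
  plan:
    - {"tx":0,"ty":0,"tz":0.1,"wx":0,"wy":0,"wz":0}
    - {"tx":0,"ty":0,"tz":0.1,"wx":0,"wy":0,"wz":0}
    - {"tx":0,"ty":0,"tz":0.1,"wx":0,"wy":0,"wz":0}
    - {"tx":0,"ty":0,"tz":0.1,"wx":0,"wy":0,"wz":0}
    - {"tx":0,"ty":0,"tz":0.1,"wx":0,"wy":0,"wz":0}

```text
time_s: 7.07
ee_pos: [540.7, 29.8, 103.5]
ee_rot: [155.1, 0.1, 71.5]
force: [-0.4, 0.2, -1.8]
gripper_width: 48.0
gripper_force: 20.0
```

Request:
move_arm:
  plan:
    - {"tx":0,"ty":0,"tz":0.1,"wx":0,"wy":0,"wz":0}
    - {"tx":0,"ty":0,"tz":0.1,"wx":0,"wy":0,"wz":0}
    - {"tx":0,"ty":0,"tz":0.1,"wx":0,"wy":0,"wz":0}
    - {"tx":0,"ty":0,"tz":0.1,"wx":0,"wy":0,"wz":0}
    - {"tx":0,"ty":0,"tz":0.1,"wx":0,"wy":0,"wz":0}

```text
time_s: 7.48
ee_pos: [542.7, 29.1, 99.0]
ee_rot: [155.1, 0.1, 71.5]
force: [1.3, -0.1, -1.3]
gripper_width: 48.2
gripper_force: 20.0
```

```bash
python3 - <<'E'
from look import *
import sys; sys.argv.append('y')
look("m6")
E
```

```text
7.5333 [542.6  29.1  98.8] along 20.88 ST -1.33 L -0.35 tilt [-0.002 -0.001 -0.001] F [-0.3 -0.1 -1. ] 48.247109026784315 19.99808150016179
```

View pics/m6.png

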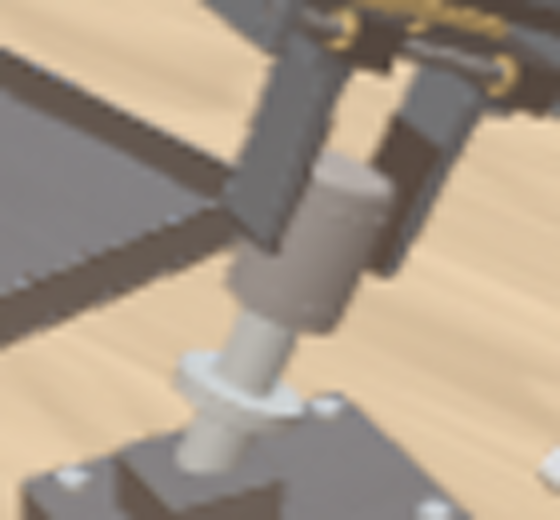

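The picture shows the cap threaded onto the stub with no force. From here on I'll rely on the numbers.

Request:
move_arm:
  plan:
    - {"tx":0,"ty":0,"tz":0.2,"wx":0,"wy":0,"wz":0}
    - {"tx":0,"ty":0,"tz":0.2,"wx":0,"wy":0,"wz":0}
    - {"tx":0,"ty":0,"tz":0.2,"wx":0,"wy":0,"wz":0}
    - {"tx":0,"ty":0,"tz":0.2,"wx":0,"wy":0,"wz":0}
    - {"tx":0,"ty":0,"tz":0.1,"wx":0,"wy":0,"wz":0}
    - {"tx":0,"ty":0,"tz":0.1,"wx":0,"wy":0,"wz":0}

```text
time_s: 8.03
ee_pos: [546.6, 27.7, 89.8]
ee_rot: [155.1, 0.1, 71.5]
force: [0.0, 0.0, -1.7]
gripper_width: 47.8
gripper_force: 20.0
```

Request:
move_arm:
  plan:
    - {"tx":0,"ty":0,"tz":0.1,"wx":0,"wy":0,"wz":0}
    - {"tx":0,"ty":0,"tz":0.1,"wx":0,"wy":0,"wz":0}

```text
time_s: 8.2
ee_pos: [547.5, 27.6, 88.2]
ee_rot: [155.1, 0.0, 71.5]
force: [-0.8, 0.7, 0.1]
gripper_width: 47.7
gripper_force: 20.0
```

Request:
move_arm:
  plan:
    - {"tx":0,"ty":0,"tz":0.1,"wx":0,"wy":0,"wz":0}

```text
time_s: 8.28
ee_pos: [548.3, 27.6, 87.6]
ee_rot: [155.0, 0.0, 71.5]
force: [-3.4, 1.5, 5.3]
gripper_width: 48.0
gripper_force: 20.0
```

Request:
move_arm:
  plan:
    - {"tx":0,"ty":0,"tz":0.1,"wx":0,"wy":0,"wz":0}

```text
time_s: 8.37
ee_pos: [548.7, 27.7, 87.2]
ee_rot: [155.0, -0.0, 71.5]
force: [-8.0, 4.4, 12.7]
gripper_width: 47.8
gripper_force: 20.0
```

The hard stop comes at about 19–21 mm from the shoulder, so this cap doesn't fit. I'll withdraw it along the axis and take it to the tray.

Request:
move_arm:
  plan:
    - {"tx":0,"ty":0,"tz":-1,"wx":0,"wy":0,"wz":0}
    - {"tx":0,"ty":0,"tz":-2,"wx":0,"wy":0,"wz":0}
    - {"tx":0,"ty":0,"tz":-3,"wx":0,"wy":0,"wz":0}
    - {"tx":0,"ty":0,"tz":-3,"wx":0,"wy":0,"wz":0}
    - {"tx":0,"ty":0,"tz":0,"wx":0,"wy":0,"wz":0}

```text
time_s: 8.78
ee_pos: [513.9, 40.5, 173.9]
ee_rot: [154.6, -0.2, 71.5]
force: [0.6, -0.2, -0.3]
gripper_width: 48.0
gripper_force: 20.0
```

```bash
python3 - <<'E'
from look import *
look("x")
p,r=rows([428,-215,60],Rdown(71.6))
f=np.load("top0.npy",allow_pickle=True).item()
for uv in((390,220),(476,225),(474,286),(388,279)): print(onz(f,uv,28).round(0))
E
```

```text
8.8333 [513.4  40.1 171.5] along 99.92 ST -0.16 L 2.55 tilt [0.004 0.    0.002] F [-0.  -0.  -1.9] 48.18377323279048 19.997895762644475
{"tx":-3.37,"ty":-0.59,"tz":1.25,"wx":0.055,"wy":-0,"wz":-0},{"tx":-3.36,"ty":-0.53,"tz":1.28,"wx":0.055,"wy":-0,"wz":-0},{"tx":-3.37,"ty":-0.45,"tz":1.31,"wx":0.055,"wy":-0,"wz":-0},{"tx":-3.36,"ty":-0.38,"tz":1.33,"wx":0.055,"wy":-0,"wz":-0},{"tx":-3.37,"ty":-0.3,"tz":1.35,"wx":0.055,"wy":-0,"wz":-0},{"tx":-3.37,"ty":-0.23,"tz":1.37,"wx":0.055,"wy":-0,"wz":-0},{"tx":-3.36,"ty":-0.16,"tz":1.38,"wx":0.055,"wy":-0,"wz":-0},{"tx":-3.37,"ty":-0.08,"tz":1.38,"wx":0.055,"wy":-0,"wz":-0},8 end [ 428. -215.   60.]
[ 514. -151.   28.]
[ 506. -394.   28.]
[ 339. -383.   28.]
[ 354. -145.   28.]
```

Request:
move_arm:
  plan:
    - {"tx":-3.4,"ty":-0.6,"tz":1.2,"wx":0.055,"wy":0,"wz":0}
    - {"tx":-3.4,"ty":-0.5,"tz":1.3,"wx":0.055,"wy":0,"wz":0}
    - {"tx":-3.4,"ty":-0.4,"tz":1.3,"wx":0.055,"wy":0,"wz":0}
    - {"tx":-3.4,"ty":-0.4,"tz":1.3,"wx":0.055,"wy":0,"wz":0}
    - {"tx":-3.4,"ty":-0.3,"tz":1.3,"wx":0.055,"wy":0,"wz":0}
    - {"tx":-3.4,"ty":-0.2,"tz":1.4,"wx":0.055,"wy":0,"wz":0}
    - {"tx":-3.3,"ty":-0.2,"tz":1.4,"wx":0.055,"wy":0,"wz":0}
    - {"tx":-3.3,"ty":-0.1,"tz":1.4,"wx":0.055,"wy":0,"wz":0}
    - {"tx":0,"ty":0,"tz":0,"wx":0,"wy":0,"wz":0}
    - {"tx":0,"ty":0,"tz":0,"wx":0,"wy":0,"wz":0}

```text
time_s: 9.67
ee_pos: [424.5, -217.7, 55.9]
ee_rot: [-179.5, 0.0, 71.3]
force: [0.6, 1.6, -1.6]
gripper_width: 48.2
gripper_force: 20.0
```

```bash
python3 - <<'E'
from look import *
look("x"); print(env.state()['ee_rot'])
rows([428,-215,-4],Rdown(71.6))
E
```

```text
9.7167 [ 424.7 -216.6   56.6] along -2.85 ST -271.74 L -42.19 tilt [-0.409  0.136 -0.094] F [-1.   0.1 -1.4] 47.58962507622143 19.997881345334463
[-1.79543790e+02  1.59661614e-02  7.13690833e+01]
{"tx":0.13,"ty":0.16,"tz":3.03,"wx":-0.004,"wy":0,"wz":-0.002},{"tx":0.12,"ty":0.14,"tz":3.03,"wx":-0.004,"wy":0,"wz":-0.002},2 end [ 428. -215.   -4.]
```

Request:
move_arm:
  plan:
    - {"tx":0,"ty":0,"tz":2,"wx":0,"wy":0,"wz":0}
    - {"tx":0,"ty":0,"tz":2,"wx":0,"wy":0,"wz":0}
    - {"tx":0,"ty":0,"tz":1.5,"wx":0,"wy":0,"wz":0}
    - {"tx":0,"ty":0,"tz":0.3,"wx":0,"wy":0,"wz":0}
    - {"tx":0,"ty":0,"tz":0,"wx":0,"wy":0,"wz":0}
    - {"tx":0,"ty":0,"tz":0,"wx":0,"wy":0,"wz":0}

```text
time_s: 10.22
ee_pos: [425.9, -215.9, 0.8]
ee_rot: [-179.8, 0.1, 71.6]
force: [0.5, 0.2, -1.8]
gripper_width: 48.1
gripper_force: 20.0
```

Request:
move_arm:
  plan:
    - {"tx":0,"ty":0,"tz":0.2,"wx":0,"wy":0,"wz":0}
    - {"tx":0,"ty":0,"tz":0.1,"wx":0,"wy":0,"wz":0}
    - {"tx":0,"ty":0,"tz":0,"wx":0,"wy":0,"wz":0}

```text
time_s: 10.47
ee_pos: [425.6, -216.4, -2.4]
ee_rot: [-179.8, 0.1, 71.5]
force: [-0.1, -0.2, -1.7]
gripper_width: 48.2
gripper_force: 20.0
```

Request:
move_arm:
  plan:
    - {"tx":0,"ty":0,"tz":0.2,"wx":0,"wy":0,"wz":0}
    - {"tx":0,"ty":0,"tz":0.1,"wx":0,"wy":0,"wz":0}
    - {"tx":0,"ty":0,"tz":0,"wx":0,"wy":0,"wz":0}

```text
time_s: 10.72
ee_pos: [425.1, -216.4, -6.1]
ee_rot: [-179.7, 0.1, 71.5]
force: [0.7, -0.6, -1.7]
gripper_width: 48.4
gripper_force: 20.0
```

Request:
move_arm:
  plan:
    - {"tx":0,"ty":0,"tz":0.1,"wx":0,"wy":0,"wz":0}
    - {"tx":0,"ty":0,"tz":0,"wx":0,"wy":0,"wz":0}

```text
time_s: 10.88
ee_pos: [425.2, -216.4, -7.1]
ee_rot: [-179.7, 0.1, 71.5]
force: [-0.1, 0.5, -1.2]
gripper_width: 48.1
gripper_force: 20.0
```

Request:
move_arm:
  plan:
    - {"tx":0,"ty":0,"tz":0.1,"wx":0,"wy":0,"wz":0}
    - {"tx":0,"ty":0,"tz":0,"wx":0,"wy":0,"wz":0}

```text
time_s: 11.05
ee_pos: [425.4, -216.5, -7.7]
ee_rot: [-179.7, 0.1, 71.5]
force: [-0.5, 0.9, 2.3]
gripper_width: 48.1
gripper_force: 20.0
```

Contact came exactly at floor height, so the cap is standing on the tray floor. I'll release it, lift, and plan to the next cap.

Request:
move_arm:
  plan:
    - {"tx":0,"ty":0,"tz":0,"wx":0,"wy":0,"wz":0}
    - {"tx":0,"ty":0,"tz":0,"wx":0,"wy":0,"wz":0}
    - {"tx":0,"ty":0,"tz":-1,"wx":0,"wy":0,"wz":0}
    - {"tx":0,"ty":0,"tz":-3,"wx":0,"wy":0,"wz":0}
    - {"tx":0,"ty":0,"tz":-4,"wx":0,"wy":0,"wz":0}
    - {"tx":0,"ty":0,"tz":-4,"wx":0,"wy":0,"wz":0}
    - {"tx":0,"ty":0,"tz":-2,"wx":0,"wy":0,"wz":0}
  gripper: 7.0

```text
time_s: 11.63
ee_pos: [428.1, -217.5, 136.6]
ee_rot: [179.9, 0.1, 71.5]
force: [-0.4, -1.7, 0.4]
gripper_width: 70.0
gripper_force: 0.0
```

```bash
python3 - <<'E'
from look import *
g,T,Rm,_=look("x")
f=np.load("top0.npy",allow_pickle=True).item()
for uv in((240,168),(272,225)): print(onz(f,uv,60).round(0))
p,r=rows([564.8,236.4,140],Rdown(71.6))
# cap in tray check by scene: grey-top projection
f=grab_frame("top"); c=f['color'].astype(int); q=proj(f,[425.4,-216.5,64])[0]; print(q, c[int(q[1]),int(q[0])])
E
```

```text
11.6833 [ 429.8 -218.5  139. ] along 69.5 ST -271.96 L -37.02 tilt [-0.395  0.128 -0.094] F [ 1.7 -1.   2.1] 69.97147832719699 0.0
[642. 263.  60.]
[489. 170.  60.]
{"tx":3.65,"ty":-0.13,"tz":-0.02,"wx":0.001,"wy":0,"wz":-0},{"tx":3.65,"ty":-0.12,"tz":-0.02,"wx":0.001,"wy":0,"wz":-0},{"tx":3.64,"ty":-0.13,"tz":-0.02,"wx":0.001,"wy":0,"wz":-0},{"tx":3.65,"ty":-0.13,"tz":-0.02,"wx":0.001,"wy":0,"wz":-0},{"tx":3.65,"ty":-0.12,"tz":-0.02,"wx":0.001,"wy":0,"wz":-0},{"tx":3.65,"ty":-0.13,"tz":-0.02,"wx":0.001,"wy":0,"wz":-0},{"tx":3.64,"ty":-0.13,"tz":-0.02,"wx":0.001,"wy":0,"wz":-0},{"tx":3.65,"ty":-0.12,"tz":-0.02,"wx":0.001,"wy":0,"wz":-0},{"tx":3.65,"ty":-0.13,"tz":-0.02,"wx":0.001,"wy":0,"wz":-0},{"tx":3.65,"ty":-0.13,"tz":-0.01,"wx":0.001,"wy":0,"wz":-0},{"tx":3.65,"ty":-0.12,"tz":-0.02,"wx":0.001,"wy":0,"wz":-0},{"tx":3.64,"ty":-0.13,"tz":-0.02,"wx":0.001,"wy":0,"wz":-0},{"tx":3.65,"ty":-0.13,"tz":-0.02,"wx":0.001,"wy":0,"wz":-0},13 end [564.8 236.4 140. ]
[417.57644642 252.79193662] [137 130 130]
```

Request:
move_arm:
  plan:
    - {"tx":3.8,"ty":-0.14,"tz":0,"wx":0,"wy":0,"wz":0}
    - {"tx":4.0,"ty":-0.14,"tz":0,"wx":0,"wy":0,"wz":0}
    - {"tx":4.0,"ty":-0.14,"tz":0,"wx":0,"wy":0,"wz":0}
    - {"tx":4.0,"ty":-0.14,"tz":0,"wx":0,"wy":0,"wz":0}
    - {"tx":4.0,"ty":-0.14,"tz":0,"wx":0,"wy":0,"wz":0}
    - {"tx":4.0,"ty":-0.14,"tz":0,"wx":0,"wy":0,"wz":0}
    - {"tx":4.0,"ty":-0.14,"tz":0,"wx":0,"wy":0,"wz":0}
    - {"tx":4.0,"ty":-0.14,"tz":0,"wx":0,"wy":0,"wz":0}
    - {"tx":4.0,"ty":-0.14,"tz":0,"wx":0,"wy":0,"wz":0}
    - {"tx":4.0,"ty":-0.14,"tz":0,"wx":0,"wy":0,"wz":0}
    - {"tx":4.0,"ty":-0.14,"tz":0,"wx":0,"wy":0,"wz":0}
    - {"tx":3.6,"ty":-0.14,"tz":0,"wx":0,"wy":0,"wz":0}

```text
time_s: 12.73
ee_pos: [560.1, 240.5, 129.8]
ee_rot: [-179.6, 0.1, 71.5]
force: [1.0, -0.3, 0.1]
gripper_width: 69.7
gripper_force: 0.0
```

Request:
move_arm:
  plan:
    - {"tx":0,"ty":0,"tz":0,"wx":0,"wy":0,"wz":0}
    - {"tx":0,"ty":0,"tz":0,"wx":0,"wy":0,"wz":0}

```text
time_s: 12.9
ee_pos: [559.8, 239.6, 129.4]
ee_rot: [-179.6, 0.2, 71.7]
force: [-0.6, -0.4, -0.3]
gripper_width: 70.1
gripper_force: 0.0
```

```bash
python3 - <<'E'
from look import *
look("x"); print(env.state()['ee_rot'])
rows([564.8,236.4,-11.7],Rdown(71.6))
E
```

```text
12.95 [559.5 238.2 129.8] along 70.1 ST 202.41 L -59.6 tilt [-0.409  0.132 -0.094] F [-0.3 -0.8  0.1] 69.86984538287666 0.0
[-179.56571562    0.21628968   71.56204325]
{"tx":0.01,"ty":0.17,"tz":3.54,"wx":-0.002,"wy":0.001,"wz":-0},{"tx":0.01,"ty":0.16,"tz":3.53,"wx":-0.002,"wy":0.001,"wz":-0},{"tx":0.01,"ty":0.15,"tz":3.54,"wx":-0.002,"wy":0.001,"wz":-0},{"tx":0,"ty":0.14,"tz":3.53,"wx":-0.002,"wy":0.001,"wz":-0},4 end [564.8 236.4 -11.7]
```

Request:
move_arm:
  plan:
    - {"tx":0,"ty":0.2,"tz":3.5,"wx":0,"wy":0,"wz":0}
    - {"tx":0,"ty":0.2,"tz":3.5,"wx":0,"wy":0,"wz":0}
    - {"tx":0,"ty":0.1,"tz":3.5,"wx":0,"wy":0,"wz":0}
    - {"tx":0,"ty":0.1,"tz":2.5,"wx":0,"wy":0,"wz":0}
    - {"tx":0,"ty":0,"tz":0,"wx":0,"wy":0,"wz":0}
    - {"tx":0,"ty":0,"tz":0,"wx":0,"wy":0,"wz":0}

```text
time_s: 13.45
ee_pos: [564.4, 234.6, 0.6]
ee_rot: [-179.5, 0.2, 71.4]
force: [0.2, 0.2, 0.3]
gripper_width: 69.8
gripper_force: 0.0
```

```bash
python3 - <<'E'
from look import *
look("x"); print(env.state()['ee_rot'])
rows([564.8,236.4,-10],Rdown(71.6))
E
```

```text
13.5 [566.  235.6   2.4] along -48.27 ST 202.0 L -52.44 tilt [-0.406  0.134 -0.094] F [-0.5  0.   1.2] 69.89832863102203 0.0
[-1.79731598e+02  4.33784177e-02  7.13987973e+01]
{"tx":0.04,"ty":-0.14,"tz":1.24,"wx":-0.005,"wy":0.001,"wz":-0.004},1 end [564.8 236.4 -10. ]
```

Request:
move_arm:
  plan:
    - {"tx":0.05,"ty":-0.1,"tz":1.2,"wx":0,"wy":0,"wz":0}
    - {"tx":0,"ty":0,"tz":0,"wx":0,"wy":0,"wz":0}

```text
time_s: 13.67
ee_pos: [565.2, 237.0, -9.2]
ee_rot: [-179.8, 0.0, 71.4]
force: [0.3, 0.9, -0.7]
gripper_width: 69.9
gripper_force: 0.0
```

Request:
move_arm:
  plan:
    - {"tx":0,"ty":0,"tz":0,"wx":0,"wy":0,"wz":0}
    - {"tx":0,"ty":0,"tz":0,"wx":0,"wy":0,"wz":0}
    - {"tx":0,"ty":0,"tz":0,"wx":0,"wy":0,"wz":0}
    - {"tx":0,"ty":0,"tz":0,"wx":0,"wy":0,"wz":0}
    - {"tx":0,"ty":0,"tz":0,"wx":0,"wy":0,"wz":0}
  gripper: 4.0
  force: 20

```text
time_s: 14.08
ee_pos: [565.4, 237.6, -9.3]
ee_rot: [-179.8, -0.0, 71.5]
force: [-1.1, -0.3, 4.3]
gripper_width: 48.0
gripper_force: 20.0
```

Request:
move_arm:
  plan:
    - {"tx":0,"ty":0,"tz":-3,"wx":0,"wy":0,"wz":0}
    - {"tx":0,"ty":0,"tz":-4,"wx":0,"wy":0,"wz":0}
    - {"tx":0,"ty":0,"tz":-4,"wx":0,"wy":0,"wz":0}
    - {"tx":0,"ty":0,"tz":-4,"wx":0,"wy":0,"wz":0}
    - {"tx":0,"ty":0,"tz":-2,"wx":0,"wy":0,"wz":0}
    - {"tx":0,"ty":0,"tz":0,"wx":0,"wy":0,"wz":0}

```text
time_s: 14.58
ee_pos: [568.7, 238.4, 165.6]
ee_rot: [179.8, -0.4, 71.5]
force: [0.4, 0.4, -1.0]
gripper_width: 47.8
gripper_force: 20.0
```

```bash
python3 - <<'E'
from look import *
look("x"); print(env.state()['ee_rot'])
rows(S0+U*(45+25-11)-1.3*ST,Rstub())
E
```

```text
14.6333 [566.9 237.7 162.1] along 96.35 ST 204.26 L -52.42 tilt [-0.401  0.136 -0.094] F [-0.9  0.6 -1.9] 48.16259637076687 19.990065274760127
[-1.79940671e+02 -1.35474140e-01  7.14837875e+01]
{"tx":-3.43,"ty":0.46,"tz":0.47,"wx":-0.073,"wy":-0,"wz":-0},{"tx":-3.42,"ty":0.42,"tz":0.5,"wx":-0.073,"wy":-0,"wz":-0},{"tx":-3.43,"ty":0.38,"tz":0.53,"wx":-0.073,"wy":-0,"wz":-0},{"tx":-3.42,"ty":0.35,"tz":0.55,"wx":-0.073,"wy":-0,"wz":-0},{"tx":-3.43,"ty":0.3,"tz":0.58,"wx":-0.073,"wy":-0,"wz":-0},{"tx":-3.42,"ty":0.26,"tz":0.6,"wx":-0.073,"wy":-0,"wz":-0},6 end [527.6  34.2 133.5]
```

Second cap gripped, rim 9.3 mm behind the TCP. It sits about -1.3 mm off in the pads, so I aim the tool at ST +1.7.

Request:
move_arm:
  plan:
    - {"tx":-3.4,"ty":0.5,"tz":0.2,"wx":-0.073,"wy":0,"wz":0}
    - {"tx":-3.4,"ty":0.4,"tz":0.4,"wx":-0.073,"wy":0,"wz":0}
    - {"tx":-3.4,"ty":0.4,"tz":0.5,"wx":-0.073,"wy":0,"wz":0}
    - {"tx":-3.4,"ty":0.3,"tz":0.5,"wx":-0.073,"wy":0,"wz":0}
    - {"tx":-3.4,"ty":0.3,"tz":0.6,"wx":-0.073,"wy":0,"wz":0}
    - {"tx":-3.2,"ty":0.3,"tz":0.6,"wx":-0.073,"wy":0,"wz":0}
    - {"tx":0,"ty":0,"tz":0,"wx":0,"wy":0,"wz":0}
    - {"tx":0,"ty":0,"tz":0,"wx":0,"wy":0,"wz":0}
    - {"tx":0,"ty":0,"tz":0,"wx":0,"wy":0,"wz":0}

```text
time_s: 15.38
ee_pos: [527.0, 36.9, 134.8]
ee_rot: [155.3, 0.1, 71.5]
force: [0.9, -0.0, -1.2]
gripper_width: 48.2
gripper_force: 20.0
```

```bash
python3 - <<'E'
from look import *
look("x"); print(env.state()['ee_rot'])
rows(S0+U*(45+10-9.3)+1.7*ST-0.3*Rstub().as_matrix()[:,1],Rstub(),n=2)
E
```

```text
15.4333 [528.1  37.4 135.5] along 61.14 ST 1.92 L 0.08 tilt [-0.004 -0.    -0.002] F [ 0.5  0.6 -2.3] 47.77898866769523 19.99014892615378
[1.55229126e+02 4.05285273e-02 7.14957879e+01]
{"tx":-0.01,"ty":-0.03,"tz":0.77,"wx":-0.002,"wy":0.001,"wz":-0.001},{"tx":-0.01,"ty":-0.03,"tz":0.77,"wx":-0.002,"wy":0.001,"wz":-0.001},2 end [533.6  35.3 121.3]
```

Request:
move_arm:
  plan:
    - {"tx":0,"ty":-0.03,"tz":0.8,"wx":-0.002,"wy":0,"wz":0}
    - {"tx":0,"ty":-0.03,"tz":0.8,"wx":-0.002,"wy":0,"wz":0}
    - {"tx":0,"ty":0,"tz":0.5,"wx":0,"wy":0,"wz":0}
    - {"tx":0,"ty":0,"tz":0.2,"wx":0,"wy":0,"wz":0}
    - {"tx":0,"ty":0,"tz":0.1,"wx":0,"wy":0,"wz":0}
    - {"tx":0,"ty":0,"tz":0.1,"wx":0,"wy":0,"wz":0}

```text
time_s: 15.93
ee_pos: [537.1, 33.8, 112.8]
ee_rot: [155.0, 0.1, 71.5]
force: [0.2, -0.1, -1.7]
gripper_width: 48.0
gripper_force: 20.0
```

Request:
move_arm:
  plan:
    - {"tx":0,"ty":0,"tz":0.1,"wx":0,"wy":0,"wz":0}
    - {"tx":0,"ty":0,"tz":0.1,"wx":0,"wy":0,"wz":0}
    - {"tx":0,"ty":0,"tz":0.1,"wx":0,"wy":0,"wz":0}

```text
time_s: 16.18
ee_pos: [538.3, 33.3, 110.6]
ee_rot: [154.9, 0.0, 71.5]
force: [-0.4, -0.3, -1.9]
gripper_width: 48.0
gripper_force: 20.0
```

```bash
python3 - <<'E'
from look import *
look("x")
E
```

```text
16.2333 [538.2  33.3 110.4] along 33.73 ST 1.22 L -0.43 tilt [ 0.    -0.002  0.   ] F [-0.   0.3 -1.7] 48.13459923870248 19.990028645843267
```

Request:
move_arm:
  plan:
    - {"tx":0,"ty":0,"tz":0.1,"wx":0,"wy":0,"wz":0}
    - {"tx":0,"ty":0,"tz":0.1,"wx":0,"wy":0,"wz":0}
    - {"tx":0,"ty":0,"tz":0.1,"wx":0,"wy":0,"wz":0}
    - {"tx":0,"ty":0,"tz":0.1,"wx":0,"wy":0,"wz":0}
    - {"tx":0,"ty":0,"tz":0.1,"wx":0,"wy":0,"wz":0}

```text
time_s: 16.65
ee_pos: [540.2, 32.6, 105.8]
ee_rot: [155.0, 0.1, 71.5]
force: [-0.8, -0.3, -1.5]
gripper_width: 47.7
gripper_force: 20.0
```

Request:
move_arm:
  plan:
    - {"tx":0,"ty":0,"tz":0.2,"wx":0,"wy":0,"wz":0}
    - {"tx":0,"ty":0,"tz":0.2,"wx":0,"wy":0,"wz":0}
    - {"tx":0,"ty":0,"tz":0.2,"wx":0,"wy":0,"wz":0}
    - {"tx":0,"ty":0,"tz":0.2,"wx":0,"wy":0,"wz":0}
    - {"tx":0,"ty":0,"tz":0.2,"wx":0,"wy":0,"wz":0}

```text
time_s: 17.07
ee_pos: [544.2, 31.3, 96.6]
ee_rot: [155.0, 0.1, 71.5]
force: [1.1, -0.1, -1.1]
gripper_width: 47.7
gripper_force: 20.0
```

Request:
move_arm:
  plan:
    - {"tx":0,"ty":0,"tz":0.1,"wx":0,"wy":0,"wz":0}
    - {"tx":0,"ty":0,"tz":0.1,"wx":0,"wy":0,"wz":0}
    - {"tx":0,"ty":0,"tz":0.1,"wx":0,"wy":0,"wz":0}
    - {"tx":0,"ty":0,"tz":0.1,"wx":0,"wy":0,"wz":0}

```text
time_s: 17.4
ee_pos: [545.8, 30.7, 93.1]
ee_rot: [155.0, 0.1, 71.5]
force: [0.5, -0.3, -2.8]
gripper_width: 48.1
gripper_force: 20.0
```

```bash
python3 - <<'E'
from look import *
look("x")
E
```

```text
17.45 [545.7  30.7  92.9] along 14.51 ST 1.12 L -0.59 tilt [-0.    -0.002  0.   ] F [ 0.1  0.7 -2. ] 48.02051668294851 19.990161890164018
```

Request:
move_arm:
  plan:
    - {"tx":0,"ty":0,"tz":0.1,"wx":0,"wy":0,"wz":0}
    - {"tx":0,"ty":0,"tz":0.1,"wx":0,"wy":0,"wz":0}
    - {"tx":0,"ty":0,"tz":0.1,"wx":0,"wy":0,"wz":0}

```text
time_s: 17.7
ee_pos: [547.0, 30.3, 90.4]
ee_rot: [155.0, 0.1, 71.5]
force: [0.8, -0.6, -1.3]
gripper_width: 48.4
gripper_force: 20.0
```

Request:
move_arm:
  plan:
    - {"tx":0,"ty":0,"tz":0.1,"wx":0,"wy":0,"wz":0}

```text
time_s: 17.78
ee_pos: [547.4, 30.2, 89.5]
ee_rot: [155.0, 0.1, 71.5]
force: [-0.1, 0.5, -1.0]
gripper_width: 48.0
gripper_force: 20.0
```

Request:
move_arm:
  plan:
    - {"tx":0,"ty":0,"tz":0.1,"wx":0,"wy":0,"wz":0}

```text
time_s: 17.87
ee_pos: [547.8, 30.1, 88.5]
ee_rot: [155.0, 0.1, 71.5]
force: [1.2, 0.1, -1.8]
gripper_width: 48.2
gripper_force: 20.0
```

Request:
move_arm:
  plan:
    - {"tx":0,"ty":0,"tz":0.1,"wx":0,"wy":0,"wz":0}

```text
time_s: 17.95
ee_pos: [548.2, 29.9, 87.6]
ee_rot: [155.0, 0.1, 71.5]
force: [0.4, -0.5, -2.2]
gripper_width: 47.9
gripper_force: 20.0
```

There's no resistance at 18 mm, which is past the stop, so this is the fitting cap. I'll keep going to the shoulder.

Request:
move_arm:
  plan:
    - {"tx":0,"ty":0,"tz":0.1,"wx":0,"wy":0,"wz":0}
    - {"tx":0,"ty":0,"tz":0.1,"wx":0,"wy":0,"wz":0}
    - {"tx":0,"ty":0,"tz":0.1,"wx":0,"wy":0,"wz":0}

```text
time_s: 18.2
ee_pos: [549.4, 29.5, 84.9]
ee_rot: [155.0, 0.1, 71.5]
force: [-0.0, 0.2, -1.7]
gripper_width: 47.7
gripper_force: 20.0
```

Request:
move_arm:
  plan:
    - {"tx":0,"ty":0,"tz":0.2,"wx":0,"wy":0,"wz":0}
    - {"tx":0,"ty":0,"tz":0.2,"wx":0,"wy":0,"wz":0}
    - {"tx":0,"ty":0,"tz":0.2,"wx":0,"wy":0,"wz":0}
    - {"tx":0,"ty":0,"tz":0.1,"wx":0,"wy":0,"wz":0}
    - {"tx":0,"ty":0,"tz":0.1,"wx":0,"wy":0,"wz":0}
    - {"tx":0,"ty":0,"tz":0.1,"wx":0,"wy":0,"wz":0}

```text
time_s: 18.7
ee_pos: [553.0, 28.3, 76.7]
ee_rot: [155.0, 0.1, 71.5]
force: [0.4, -0.1, -1.1]
gripper_width: 48.1
gripper_force: 20.0
```

```bash
python3 - <<'E'
from look import *
look("x")
E
```

```text
18.75 [553.   28.3  76.6] along -3.5 ST 1.13 L -0.53 tilt [-0.    -0.002  0.   ] F [ 0.1  0.3 -2. ] 48.055335857981554 19.990172255784273
```

Request:
move_arm:
  plan:
    - {"tx":0,"ty":0,"tz":0.1,"wx":0,"wy":0,"wz":0}
    - {"tx":0,"ty":0,"tz":0.1,"wx":0,"wy":0,"wz":0}
    - {"tx":0,"ty":0,"tz":0.1,"wx":0,"wy":0,"wz":0}

```text
time_s: 19.0
ee_pos: [554.2, 27.9, 74.1]
ee_rot: [155.0, 0.1, 71.5]
force: [1.0, -0.6, -1.9]
gripper_width: 48.0
gripper_force: 20.0
```

Request:
move_arm:
  plan:
    - {"tx":0,"ty":0,"tz":0.1,"wx":0,"wy":0,"wz":0}

```text
time_s: 19.08
ee_pos: [554.6, 27.8, 73.2]
ee_rot: [155.0, 0.1, 71.5]
force: [0.0, 0.7, -0.5]
gripper_width: 47.9
gripper_force: 20.0
```

Request:
move_arm:
  plan:
    - {"tx":0,"ty":0,"tz":0.1,"wx":0,"wy":0,"wz":0}

```text
time_s: 19.17
ee_pos: [555.0, 27.6, 72.2]
ee_rot: [155.0, 0.1, 71.5]
force: [-0.7, 0.3, -0.9]
gripper_width: 48.1
gripper_force: 20.0
```

Request:
move_arm:
  plan:
    - {"tx":0,"ty":0,"tz":0.1,"wx":0,"wy":0,"wz":0}

```text
time_s: 19.25
ee_pos: [555.4, 27.5, 71.3]
ee_rot: [155.0, 0.1, 71.5]
force: [-0.5, -0.9, -1.5]
gripper_width: 48.2
gripper_force: 20.0
```

Request:
move_arm:
  plan:
    - {"tx":0,"ty":0,"tz":0.1,"wx":0,"wy":0,"wz":0}

```text
time_s: 19.33
ee_pos: [555.8, 27.4, 70.8]
ee_rot: [155.0, 0.1, 71.5]
force: [-8.4, 2.8, 9.6]
gripper_width: 48.0
gripper_force: 20.0
```

Request:
move_arm:
  plan:
    - {"tx":0,"ty":0,"tz":0.1,"wx":0,"wy":0,"wz":0}

```text
time_s: 19.42
ee_pos: [555.9, 27.3, 70.5]
ee_rot: [154.9, 0.0, 71.4]
force: [-13.2, 4.3, 18.6]
gripper_width: 48.3
gripper_force: 20.0
```

Request:
move_arm:
  plan:
    - {"tx":0,"ty":0,"tz":0.05,"wx":0,"wy":0,"wz":0}

```text
time_s: 19.5
ee_pos: [556.0, 27.3, 70.5]
ee_rot: [154.9, 0.0, 71.4]
force: [-13.5, 4.2, 19.0]
gripper_width: 47.9
gripper_force: 20.0
```

Home against the shoulder, with about 24 N on contact at the expected depth. I'll release and retreat along the axis.

Request:
move_arm:
  plan:
    - {"tx":0,"ty":0,"tz":-0.1,"wx":0,"wy":0,"wz":0}
    - {"tx":0,"ty":0,"tz":0,"wx":0,"wy":0,"wz":0}
    - {"tx":0,"ty":0,"tz":0,"wx":0,"wy":0,"wz":0}
    - {"tx":0,"ty":0,"tz":0,"wx":0,"wy":0,"wz":0}
    - {"tx":0,"ty":0,"tz":-1,"wx":0,"wy":0,"wz":0}
    - {"tx":0,"ty":0,"tz":-3,"wx":0,"wy":0,"wz":0}
    - {"tx":0,"ty":0,"tz":-3,"wx":0,"wy":0,"wz":0}
    - {"tx":0,"ty":0,"tz":-3,"wx":0,"wy":0,"wz":0}
    - {"tx":0,"ty":0,"tz":-2,"wx":0,"wy":0,"wz":0}
    - {"tx":0,"ty":0,"tz":0,"wx":0,"wy":0,"wz":0}
  gripper: 7.0

```text
time_s: 20.33
ee_pos: [509.2, 44.6, 184.0]
ee_rot: [154.5, -0.2, 71.5]
force: [0.6, 0.9, 0.8]
gripper_width: 70.2
gripper_force: 0.0
```

```bash
python3 - <<'E'
from look import *
g,T,Rm,_=look("x"); np.save("scene4.npy",g,allow_pickle=True)
# cap on stub: dark/bright edges across axis near h=5,30,55 & along-axis profile
im=cv2.cvtColor(g['color'],cv2.COLOR_RGB2GRAY).astype(np.float32)
for L in (0,):
    hs=np.arange(-14,80,3); q=proj(g,S0+np.outer(hs,U)).astype(np.float32)
    print(list(zip(hs.tolist(),cv2.remap(im,q[None,:,0],q[None,:,1],cv2.INTER_LINEAR)[0].astype(int).tolist())))
rows([465.8,302.5,80],Rdown(71.6))
E
```

```text
20.3833 [508.7  44.2 181.6] along 111.62 ST 2.24 L 1.74 tilt [ 0.005 -0.     0.002] F [-0.8  0.1 -0.7] 70.00268855672563 0.0
[(-14, 174), (-11, 188), (-8, 188), (-5, 158), (-2, 141), (1, 141), (4, 143), (7, 143), (10, 143), (13, 143), (16, 144), (19, 145), (22, 145), (25, 146), (28, 146), (31, 147), (34, 147), (37, 147), (40, 147), (43, 147), (46, 149), (49, 150), (52, 156), (55, 174), (58, 176), (61, 173), (64, 181), (67, 200), (70, 207), (73, 207), (76, 205), (79, 205)]
{"tx":2.89,"ty":-1.93,"tz":0.5,"wx":0.055,"wy":-0,"wz":-0},{"tx":2.89,"ty":-1.9,"tz":0.61,"wx":0.055,"wy":-0,"wz":-0},{"tx":2.89,"ty":-1.86,"tz":0.7,"wx":0.055,"wy":-0,"wz":-0},{"tx":2.89,"ty":-1.82,"tz":0.81,"wx":0.055,"wy":-0,"wz":-0},{"tx":2.89,"ty":-1.78,"tz":0.91,"wx":0.055,"wy":-0,"wz":-0},{"tx":2.89,"ty":-1.72,"tz":1.01,"wx":0.055,"wy":-0,"wz":-0},{"tx":2.89,"ty":-1.66,"tz":1.1,"wx":0.055,"wy":-0,"wz":-0},{"tx":2.89,"ty":-1.6,"tz":1.19,"wx":0.055,"wy":-0,"wz":-0},8 end [465.8 302.5  80. ]
```

Request:
move_arm:
  plan:
    - {"tx":2.9,"ty":-1.9,"tz":0.5,"wx":0.055,"wy":0,"wz":0}
    - {"tx":2.9,"ty":-1.9,"tz":0.6,"wx":0.055,"wy":0,"wz":0}
    - {"tx":2.9,"ty":-1.9,"tz":0.7,"wx":0.055,"wy":0,"wz":0}
    - {"tx":2.9,"ty":-1.8,"tz":0.8,"wx":0.055,"wy":0,"wz":0}
    - {"tx":2.9,"ty":-1.8,"tz":0.9,"wx":0.055,"wy":0,"wz":0}
    - {"tx":2.9,"ty":-1.7,"tz":1.0,"wx":0.055,"wy":0,"wz":0}
    - {"tx":2.9,"ty":-1.7,"tz":1.1,"wx":0.055,"wy":0,"wz":0}
    - {"tx":2.9,"ty":-1.6,"tz":1.2,"wx":0.055,"wy":0,"wz":0}
    - {"tx":0,"ty":0,"tz":0,"wx":0,"wy":0,"wz":0}
    - {"tx":0,"ty":0,"tz":0,"wx":0,"wy":0,"wz":0}

```text
time_s: 21.22
ee_pos: [464.0, 302.6, 74.6]
ee_rot: [-179.7, 0.3, 71.6]
force: [-0.1, -0.5, 0.8]
gripper_width: 69.9
gripper_force: 0.0
```

```bash
python3 - <<'E'
from look import *
look("x"); print(env.state()['ee_rot'])
rows([465.8,302.5,-10],Rdown(71.6))
E
```

```text
21.2667 [463.9 301.9  75.5] along 67.77 ST 232.66 L -170.19 tilt [-0.407  0.131 -0.094] F [-0.   0.1  0.3] 70.26844743078902 0.0
[-179.72915951    0.23611456   71.51685988]
{"tx":0.05,"ty":0.07,"tz":2.85,"wx":-0.002,"wy":0.001,"wz":-0},{"tx":0.05,"ty":0.06,"tz":2.85,"wx":-0.002,"wy":0.001,"wz":-0},{"tx":0.04,"ty":0.05,"tz":2.85,"wx":-0.002,"wy":0.001,"wz":-0},3 end [465.8 302.5 -10. ]
```

Request:
move_arm:
  plan:
    - {"tx":0.05,"ty":0.05,"tz":2.8,"wx":0,"wy":0,"wz":0}
    - {"tx":0.05,"ty":0.05,"tz":2.8,"wx":0,"wy":0,"wz":0}
    - {"tx":0,"ty":0,"tz":2.4,"wx":0,"wy":0,"wz":0}
    - {"tx":0,"ty":0,"tz":0,"wx":0,"wy":0,"wz":0}
    - {"tx":0,"ty":0,"tz":0,"wx":0,"wy":0,"wz":0}

```text
time_s: 21.68
ee_pos: [464.8, 301.8, -3.1]
ee_rot: [-179.8, 0.2, 71.4]
force: [1.0, -0.2, 0.9]
gripper_width: 70.0
gripper_force: 0.0
```

Request:
move_arm:
  plan:
    - {"tx":0,"ty":0,"tz":0,"wx":0,"wy":0,"wz":0}
    - {"tx":0,"ty":0,"tz":0,"wx":0,"wy":0,"wz":0}
    - {"tx":0,"ty":0,"tz":0,"wx":0,"wy":0,"wz":0}
    - {"tx":0,"ty":0,"tz":0,"wx":0,"wy":0,"wz":0}
    - {"tx":0,"ty":0,"tz":0,"wx":0,"wy":0,"wz":0}
  gripper: 4.0

```text
time_s: 22.1
ee_pos: [466.4, 303.7, -1.5]
ee_rot: [-179.9, -0.1, 71.5]
force: [-0.0, -0.9, 4.5]
gripper_width: 48.0
gripper_force: 20.0
```

Request:
move_arm:
  plan:
    - {"tx":0,"ty":0,"tz":-3,"wx":0,"wy":0,"wz":0}
    - {"tx":0,"ty":0,"tz":-4,"wx":0,"wy":0,"wz":0}
    - {"tx":0,"ty":0,"tz":-4,"wx":0,"wy":0,"wz":0}
    - {"tx":0,"ty":0,"tz":-4,"wx":0,"wy":0,"wz":0}
    - {"tx":0,"ty":0,"tz":-4,"wx":0,"wy":0,"wz":0}
    - {"tx":0,"ty":0,"tz":-4,"wx":0,"wy":0,"wz":0}

```text
time_s: 22.6
ee_pos: [465.6, 302.8, 229.1]
ee_rot: [-179.8, 0.1, 71.5]
force: [0.9, 0.5, -0.8]
gripper_width: 48.1
gripper_force: 20.0
```

```bash
python3 - <<'E'
from look import *
look("x"); print(env.state()['ee_rot'])
rows([428,-320,200],Rdown(71.6))
E
```

```text
22.65 [469.7 305.4 238.1] along 213.27 ST 237.81 L -164.83 tilt [-0.391  0.142 -0.094] F [2.3 1.5 3.9] 47.89127415753231 19.994694172096388
[179.58921259  -0.65679378  71.48818835]
{"tx":-3.57,"ty":0.93,"tz":0.19,"wx":0,"wy":-0.001,"wz":-0},{"tx":-3.57,"ty":0.94,"tz":0.19,"wx":0,"wy":-0.001,"wz":-0},{"tx":-3.57,"ty":0.93,"tz":0.2,"wx":0,"wy":-0.001,"wz":-0},{"tx":-3.56,"ty":0.94,"tz":0.2,"wx":0,"wy":-0.001,"wz":-0},{"tx":-3.57,"ty":0.93,"tz":0.21,"wx":0,"wy":-0.001,"wz":-0},{"tx":-3.57,"ty":0.93,"tz":0.2,"wx":0,"wy":-0.001,"wz":-0},{"tx":-3.57,"ty":0.94,"tz":0.22,"wx":0,"wy":-0.001,"wz":-0},{"tx":-3.56,"ty":0.93,"tz":0.21,"wx":0,"wy":-0.001,"wz":-0},{"tx":-3.57,"ty":0.93,"tz":0.22,"wx":0,"wy":-0.001,"wz":-0},{"tx":-3.57,"ty":0.94,"tz":0.22,"wx":0,"wy":-0.001,"wz":-0},{"tx":-3.56,"ty":0.93,"tz":0.23,"wx":0,"wy":-0.001,"wz":-0},{"tx":-3.57,"ty":0.94,"tz":0.23,"wx":0,"wy":-0.001,"wz":-0},{"tx":-3.57,"ty":0.93,"tz":0.23,"wx":0,"wy":-0.001,"wz":-0},{"tx":-3.56,"ty":0.93,"tz":0.24,"wx":0,"wy":-0.001,"wz":-0},{"tx":-3.57,"ty":0.94,"tz":0.24,"wx":0,"wy":-0.001,"wz":-0},{"tx":-3.56,"ty":0.93,"tz":0.24,"wx":0,"wy":-0.001,"wz":-0},{"tx":-3.57,"ty":0.93,"tz":0.25,"wx":0,"wy":-0.001,"wz":-0},17 end [ 428. -320.  200.]
```

Third cap held, rim 1.5 mm behind the TCP. I'll carry it to the tray.

Request:
move_arm:
  plan:
    - {"tx":-3.6,"ty":0.9,"tz":0.2,"wx":0,"wy":0,"wz":0}
    - {"tx":-3.6,"ty":0.9,"tz":0.2,"wx":0,"wy":0,"wz":0}
    - {"tx":-3.6,"ty":0.9,"tz":0.2,"wx":0,"wy":0,"wz":0}
    - {"tx":-3.6,"ty":0.9,"tz":0.2,"wx":0,"wy":0,"wz":0}
    - {"tx":-3.6,"ty":0.9,"tz":0.2,"wx":0,"wy":0,"wz":0}
    - {"tx":-3.6,"ty":0.9,"tz":0.2,"wx":0,"wy":0,"wz":0}
    - {"tx":-3.6,"ty":0.9,"tz":0.2,"wx":0,"wy":0,"wz":0}
    - {"tx":-3.6,"ty":0.9,"tz":0.2,"wx":0,"wy":0,"wz":0}
    - {"tx":-3.6,"ty":0.9,"tz":0.2,"wx":0,"wy":0,"wz":0}
    - {"tx":-3.6,"ty":1.0,"tz":0.2,"wx":0,"wy":0,"wz":0}
    - {"tx":-3.6,"ty":1.0,"tz":0.2,"wx":0,"wy":0,"wz":0}
    - {"tx":-3.6,"ty":1.0,"tz":0.2,"wx":0,"wy":0,"wz":0}

```text
time_s: 23.65
ee_pos: [433.4, -143.3, 203.0]
ee_rot: [-179.8, 0.1, 71.5]
force: [1.4, 0.6, -1.6]
gripper_width: 47.9
gripper_force: 20.0
```

Request:
move_arm:
  plan:
    - {"tx":-3.6,"ty":0.9,"tz":0.2,"wx":0,"wy":0,"wz":0}
    - {"tx":-3.6,"ty":0.9,"tz":0.2,"wx":0,"wy":0,"wz":0}
    - {"tx":-3.6,"ty":0.9,"tz":0.2,"wx":0,"wy":0,"wz":0}
    - {"tx":-3.6,"ty":0.9,"tz":0.2,"wx":0,"wy":0,"wz":0}
    - {"tx":-3,"ty":0.9,"tz":0.2,"wx":0,"wy":0,"wz":0}
    - {"tx":0,"ty":0,"tz":0,"wx":0,"wy":0,"wz":0}
    - {"tx":0,"ty":0,"tz":0,"wx":0,"wy":0,"wz":0}

```text
time_s: 24.23
ee_pos: [420.9, -321.9, 192.3]
ee_rot: [-179.7, 0.0, 71.3]
force: [0.0, 0.3, -2.0]
gripper_width: 48.0
gripper_force: 20.0
```

```bash
python3 - <<'E'
from look import *
look("x"); print(env.state()['ee_rot'])
rows([428,-320,10],Rdown(71.6))
E
```

```text
24.2833 [ 421.1 -320.7  192.6] along 107.92 ST -371.74 L -13.33 tilt [-0.405  0.135 -0.094] F [ 0.5  1.6 -1.8] 47.858555771470584 19.993436618042324
[-1.79726126e+02 -1.03868639e-02  7.14065008e+01]
{"tx":0.06,"ty":0.14,"tz":3.65,"wx":-0.001,"wy":-0,"wz":-0.001},{"tx":0.05,"ty":0.15,"tz":3.65,"wx":-0.001,"wy":-0,"wz":-0.001},{"tx":0.06,"ty":0.13,"tz":3.65,"wx":-0.001,"wy":-0,"wz":-0.001},{"tx":0.06,"ty":0.14,"tz":3.65,"wx":-0.001,"wy":-0,"wz":-0.001},{"tx":0.05,"ty":0.13,"tz":3.66,"wx":-0.001,"wy":-0,"wz":-0.001},5 end [ 428.  -320.1   10. ]
```

Request:
move_arm:
  plan:
    - {"tx":0,"ty":0.1,"tz":3.6,"wx":0,"wy":0,"wz":0}
    - {"tx":0,"ty":0.1,"tz":3.6,"wx":0,"wy":0,"wz":0}
    - {"tx":0,"ty":0.1,"tz":3.6,"wx":0,"wy":0,"wz":0}
    - {"tx":0,"ty":0.1,"tz":3.6,"wx":0,"wy":0,"wz":0}
    - {"tx":0,"ty":0.1,"tz":3,"wx":0,"wy":0,"wz":0}
    - {"tx":0,"ty":0,"tz":0,"wx":0,"wy":0,"wz":0}
    - {"tx":0,"ty":0,"tz":0,"wx":0,"wy":0,"wz":0}
    - {"tx":0,"ty":0,"tz":0,"wx":0,"wy":0,"wz":0}
    - {"tx":0,"ty":0,"tz":0,"wx":0,"wy":0,"wz":0}

```text
time_s: 25.03
ee_pos: [427.6, -323.4, 21.8]
ee_rot: [179.9, 0.1, 71.5]
force: [-0.3, 0.0, -2.0]
gripper_width: 47.9
gripper_force: 20.0
```

Request:
move_arm:
  plan:
    - {"tx":0,"ty":0,"tz":1,"wx":0,"wy":0,"wz":0}
    - {"tx":0,"ty":0,"tz":0.5,"wx":0,"wy":0,"wz":0}
    - {"tx":0,"ty":0,"tz":0.1,"wx":0,"wy":0,"wz":0}
    - {"tx":0,"ty":0,"tz":0,"wx":0,"wy":0,"wz":0}

```text
time_s: 25.37
ee_pos: [425.5, -322.4, 3.1]
ee_rot: [-179.8, 0.0, 71.5]
force: [-0.5, -0.2, -1.5]
gripper_width: 47.9
gripper_force: 20.0
```

Request:
move_arm:
  plan:
    - {"tx":0,"ty":0,"tz":0.1,"wx":0,"wy":0,"wz":0}
    - {"tx":0,"ty":0,"tz":0.1,"wx":0,"wy":0,"wz":0}
    - {"tx":0,"ty":0,"tz":0,"wx":0,"wy":0,"wz":0}

```text
time_s: 25.62
ee_pos: [425.8, -322.8, 2.5]
ee_rot: [-179.8, 0.1, 71.5]
force: [-2.0, 1.1, 6.1]
gripper_width: 48.1
gripper_force: 20.0
```

Request:
move_arm:
  plan:
    - {"tx":0,"ty":0,"tz":0.1,"wx":0,"wy":0,"wz":0}
    - {"tx":0,"ty":0,"tz":0,"wx":0,"wy":0,"wz":0}

```text
time_s: 25.78
ee_pos: [425.8, -322.8, 2.2]
ee_rot: [-179.9, 0.1, 71.5]
force: [-3.8, 1.8, 13.2]
gripper_width: 47.7
gripper_force: 20.0
```

Floor contact came at z = 2.5, as expected. I'll release and retreat, then take a final look.

Request:
move_arm:
  plan:
    - {"tx":0,"ty":0,"tz":-0.1,"wx":0,"wy":0,"wz":0}
    - {"tx":0,"ty":0,"tz":0,"wx":0,"wy":0,"wz":0}
    - {"tx":0,"ty":0,"tz":0,"wx":0,"wy":0,"wz":0}
    - {"tx":0,"ty":0,"tz":-1,"wx":0,"wy":0,"wz":0}
    - {"tx":0,"ty":0,"tz":-3,"wx":0,"wy":0,"wz":0}
    - {"tx":0,"ty":0,"tz":-4,"wx":0,"wy":0,"wz":0}
    - {"tx":0,"ty":0,"tz":-4,"wx":0,"wy":0,"wz":0}
    - {"tx":0,"ty":0,"tz":-4,"wx":0,"wy":0,"wz":0}
    - {"tx":-3,"ty":0,"tz":-2,"wx":0,"wy":0,"wz":0}
    - {"tx":-4,"ty":0,"tz":0,"wx":0,"wy":0,"wz":0}
    - {"tx":-4,"ty":0,"tz":0,"wx":0,"wy":0,"wz":0}
    - {"tx":-4,"ty":0,"tz":0,"wx":0,"wy":0,"wz":0}
  gripper: 7.0

```text
time_s: 26.78
ee_pos: [378.4, -466.2, 183.1]
ee_rot: [-179.9, 0.1, 71.5]
force: [1.6, -1.1, 0.6]
gripper_width: 70.1
gripper_force: 0.0
```

Request:
move_arm:
  plan:
    - {"tx":-3,"ty":0,"tz":0,"wx":0,"wy":0,"wz":0}
    - {"tx":0,"ty":0,"tz":0,"wx":0,"wy":0,"wz":0}
    - {"tx":0,"ty":0,"tz":0,"wx":0,"wy":0,"wz":0}

```text
time_s: 27.03
ee_pos: [368.4, -494.2, 181.3]
ee_rot: [-179.8, 0.0, 71.3]
force: [0.5, 0.3, -0.5]
gripper_width: 70.2
gripper_force: 0.0
```

```bash
python3 - <<'E'
from look import *
f=grab_frame("top"); g=grab_frame("scene"); f0=np.load("top0.npy",allow_pickle=True).item()
a=cv2.resize(f['color'][130:300,180:490],(620,340)); b=cv2.resize(g['color'][150:250,240:350],None,fx=2.3,fy=2.3,interpolation=cv2.INTER_CUBIC)
o=np.zeros((590,640,3),np.uint8); o[:340,:620]=a; o[345:575,:253]=b[:230,:253]
c=cv2.resize(g['color'][150:320,240:470],(345,245)); o[345:590,260:605]=c
cv2.imwrite("pics/fin.png",o[:,:,::-1])
im=f['color'].astype(int); m=((im.max(2)-im.min(2))<22)&(im.min(2)>85); m[:210]=0;m[295:]=0;m[:,:380]=0;m[:,485:]=0
n,l,st,c=cv2.connectedComponentsWithStats(m.astype(np.uint8))
for i in range(1,n):
    if st[i,4]>60: print(c[i],st[i,4],onz(f,c[i],64).round(0))
# cap on stub top
sub=np.array([2])
m2=((im.max(2)-im.min(2))<22)&(im.min(2)>85); m2[:185]=0;m2[235:]=0;m2[:,:300]=0;m2[:,:350][:, :300]=0;m2[:,350:]=0
n,l,st,c=cv2.connectedComponentsWithStats(m2.astype(np.uint8))
for i in range(1,n):
    if st[i,4]>60: print("stub cap top",c[i],st[i,4],"expect",proj(f,S0+60*U))
E
```

```text
[416.99516908 252.91304348] 207 [ 425. -215.   64.]
[457.17676768 253.62121212] 198 [ 425. -323.   64.]
stub cap top [323.58018868 209.67924528] 212 expect [[323.63644258 208.43241263]]
```

View pics/fin.png

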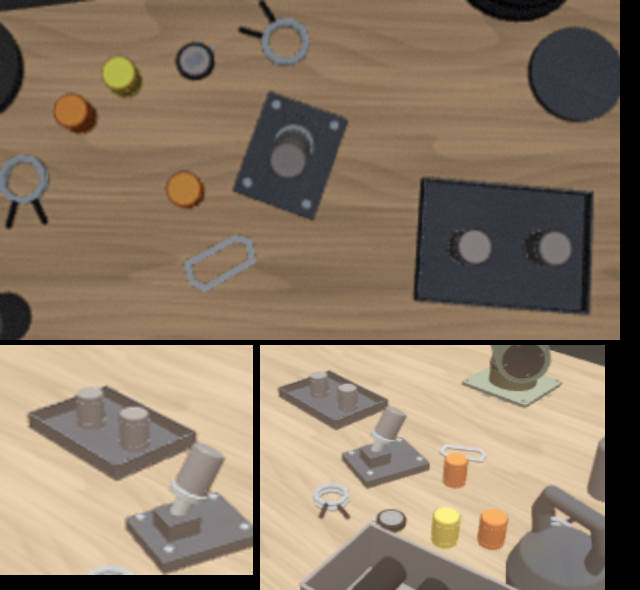

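The final view shows two caps standing upright in the tray, at (425,-215) and (425,-323). The third is home on the stub (axis profile: top at about 59–60 mm, rim at about 0–1 mm). The other objects appear to be where they started, so I'm handing in.

```bash
python3 -c "
from h import env
print(env.job_done())"
```

```text
the job is handed in; nothing more can be done
None
```

The job is handed in (no verdict was returned): the second cap I tried slid fully home against the shoulder, the first stopped about 21 mm short, and that cap and the untried third stand upright in the tray.

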